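# Put the cutter away in the rocker-lid bin

### The arm

A 7-joint arm with a two-finger parallel gripper is mounted at the origin on the work surface. World frame = base frame: x ahead of the robot, y to its left, z up, the work surface at z = 0. Lengths are in m, angles in rad, forces in N, time in s.
With the tool pointing down it reaches from about 0.4 to 0.925 m from the base axis. Payload 4.1 kg.
Tool frame: the origin (TCP) lies between the finger pads; the fingertips stand 14 mm ahead of it and the grasp point (between the pads) lies 5 mm behind it (robot.nose_length is the distance from the TCP to the fingertips, in m); z points along the fingers, y is the direction in which the jaws open and shut (so a half turn about z gives the same grasp; the last joint's range is limited). The gripper opens to 85 mm and grips with 20 to 120 N. Pads are 22 mm wide; open, the fingers measure 114 mm over their backs; the gripper's body (76 mm by 85 mm) begins 54 mm behind the grasp point. The pads swing forward as they close: fully open they stand 13 mm farther back than shut.
Start: joints at [1.109, 0.398, 0.045, 1.537, -0.019, 1.207, -0.051], TCP at [0.231, -0.608, 0.245] pointing down, gripper open.
Joint ranges: [-2.82, 2.82], [-0.49, 2.23], [-1.37, 1.46], [0, 2.46], [-1.36, 4.5], [0.23, 2], [-2.94, 2.94]. Speed limits (rad/s): [2.57, 2.57, 3.14, 3.14, 3.14, 3.14, 3.14].

### API

Orientations are given as a unit quaternion [x, y, z, w].
In Python, from workcell import sensors, viewer, workorder, robot gives the robot as it stands. The module is installed in compiled form; this text tells all that it offers.
- The arm moves only by the tool step_arm, never from a script. Its argument "steps" is a list of rows, each a list of 6 numbers: the shift along the tool's x, y, z each as a share of 800 mm, from -1 to 1, then the turn, a rotation vector about the tool's x, y, z each as a share of 90 degrees, from -1 to 1. A call has 1 to 8 rows; each row shifts and turns the pose as measured when the row begins, along the tool's axes as they then stand; what a row does not reach is not made up. A row lasts 1/12 s, in which the tool goes at most 41.7 mm and 7.16 degrees, less where a joint would pass 70% of its speed; a pose out of reach is approached as far as the arm can. A call with a number of a shift or a turn outside -1 to 1 is refused whole. A call with a gripper value outside its range is refused whole. "grip" is the gripper's target within -1 to 1 (shut at 1, half-way at 0, fully open at -1), set as the call begins (left out, the last holds). The fingers move at their own pace and stop on an object; the grip force is fixed at half the most. Time passes only in rows, so rows that do not move let the fingers close. It gives the time, the measured TCP pose, the force and the opening at its end, in the units of the state.
- sensors.observe(): the state, without advancing time (a new reading comes with each control period).
- viewer.snapshot(name): name is "scene" or "side" or "wrist"; returns the picture (384x512x3 uint8, red, green, blue); there is no depth.
- viewer.get_calibration(name): a dict with "fx", "fy", "cx", "cy" (pixels), "pose" (4x4, takes a point from camera to world coordinates). Camera axes: x right, y down, z forward; pixel columns grow to the right and rows downward; lengths in m; the calibration is good to about 2 mm. The wrist camera is an equidistant fisheye: a pixel r from the principal point sees the ray r / f radians off the axis. A picture is of the moment at which its call begins: read the wrist's pose just before it. get_calibration takes no time and is no camera call; for the wrist camera it gives the pose at the moment of the call.
- workorder.sign_off(): hands the job in, once; it reports no verdict.
The state is a dict: "t": time; "joint_pos": joint angles; "joint_vel": joint speeds; "joint_efforts": joint torques, N m; "tool_pos": TCP position; "tcp_rot": TCP orientation; "contact_force": force on the tool from outside, world axes, zero at the start; "wrist_torque": the same for the moment, N m; "grip_width": finger opening in m.
Only numpy, scipy, OpenCV 4.12 (cv2) and the standard library are available. Lean on these libraries where they do the work, as an engineer would, in place of code of your own. Each camera call takes 0.05 s, during which the arm holds its last target.

### The job

Put the steel cutter with the wooden handle away in the rocker-lid bin. First turn the catch fully off the lid, then press the lid's tail, under the wire shelf, down until the lid stands fully open. Set the cutter upright on the bin's floor, let go of it, and leave the lid standing open, the catch turned away, and the bowl, jar and canister as they are.

Things in the scene. Friction and masses are not known exactly. Their poses are not given: they have to be found in the camera images.
- bin: Open-topped steel storage bin, fixed to the worktop, 190 (x) x 200 (y) x 95 mm high, walls 5 mm; origin at the centre of its underside, z up. Its inner floor is 40 mm above the worktop. A flat lid covers the top; its axle runs along the bin's x over the wall at y = -100 mm. Outside the wall at y = +100 mm a bracket 36 x 45 mm, 104 mm high, carries the catch.
- shelf_edge (a point): Middle of the outer wire of the narrow wire shelf fixed over the lid's tail: 6 mm wires along the bin's x (x = -120 to 120 mm) at y = -100, -137 and -175 mm, centre height 265 mm, on an 8 mm post at each end (x = -105 and 105, y = -100 mm). Nothing stands under or beyond its outer (-y) edge, so the tail is reached with the tool slanting in from the bin's -y side.
- lid (a joint): Angle of the rocker lid, rad: 0 closed (as it starts), 1.25 fully open at its stop. It is a 186 x 200 x 6 mm aluminium plate from the axle to y = +100 mm of the bin (top at 104 mm when closed) with a tail beyond the axle. Pressing the tail down (6 to 10 N) tips it up; its stiff hinge keeps it where it is left. The catch blocks it while it lies over the plate.
- lid_edge (a point): Middle of the edge of the lid plate opposite its axle, on the side of the catch; moves with the lid. Fully open, the plate leans 72 degrees from level, this edge is 289 mm above the worktop at y = -40 mm of the bin, and the bin's y > -35 mm is free from above.
- tail_pad (a point): Place to press: top face of the lid's tail, on its mid line, 55 mm from the axle. The tail is a flat tab 80 mm wide (bin's x), 78 mm long, 6 mm thick, on the -y side of the axle, turning with the lid. Closed, it slopes up 30 degrees outward (end 142 mm above the worktop); with the lid fully open it slopes down 42 degrees outward. This point's axes are the lid's (z normal to the lid plate).
- lid_axle (a point): Point on the lid's axle, middle of its length, 98 mm above the worktop (fixed to the bin, axes as the bin's).
- catch (a joint): Angle of the turn catch, rad: near 0 it lies across the lid's edge, pointing inward (bin's -y); it turns clockwise seen from above, so that its knob swings towards the bin's -x, to a stop at 1.7. It clears the lid from about 1.2. It stays where it is left; about 2 N on the knob moves it.
- catch_knob (a point): Top centre of the catch's upright round knob, 14 mm diameter and 35 mm tall (its top 147 mm and its foot 112 mm above the worktop), 48 mm from the catch's pivot; turns with the catch. The catch is a flat steel bar 70 x 18 x 6 mm, its underside 106 mm above the worktop.
- catch_pivot (a point): The catch's upright pivot, at y = +130 mm of the bin, 106 mm high.
- bin_floor (a point): A point on the bin's inner floor (40 mm high) in the middle of the part left free by the open lid, at x = 0, y = +35 mm of the bin.
- cutter: Round pastry cutter standing on the worktop: a steel ring 80 mm in diameter and 35 mm high, open below, with two steel straps carrying a wooden bar handle. Loose, 0.1 to 0.2 kg. Origin at the centre of its underside, z up; the handle bar runs along its x.
- cutter_grip (a point): Centre of the cutter's handle bar: 76 mm long, 18 mm wide and 18 mm high, 78 mm above the cutter's underside (top at 87 mm).
- bowl: Bystander: steel bowl, 100 mm diameter, 42 mm high, loose; origin at the centre of its underside.
- jar: Bystander: glass jar with steel cap, 58 mm diameter, 80 mm high, loose; origin at the centre of its underside.
- canister: Bystander: steel canister with a paper band, 60 mm diameter, 100 mm high, loose; origin at the centre of its underside.

How it is judged:
By the outcome, as a careful person would: the job done as asked, in the order asked, and still so for the second after the job is handed in, with the robot touching nothing.
It also fails if it takes over 72 s, if anything falls off the work surface, if the arm or the gripper's body presses on something with over 40 N, if the wrist force passes 120 N, or if a joint passes its speed limit or range.

## Working session

There is one attempt and no reset: what is moved stays moved. The work goes in short steps, Python scripts to look and compute and a tool call to move; the robot and the scene stay as the last step left them, time stands still between calls to the robot, and variables do not carry over. Pictures are saved under pics/ and viewed, and the job is handed in when it is done.

Besides the shell and the picture viewer there is one more tool, called after "Emit:" as a command line: name --pt "numbers of a row" for each row, then --argument value for the rest. step_arm: Moves the arm, as the interface text tells. Shift numbers are shares of 800 mm and turn numbers shares of 90 degrees, none past 1 either way. Its arguments: {"type":"object","properties":{"steps":{"type":"array"},"grip":{"type":"number"}},"required":["steps"]}

```bash
ls; mkdir -p pics; python3 - <<'E'
from workcell import sensors, viewer, workorder, robot
import cv2
print(sensors.observe())
for n in ["scene","side","wrist"]:
    c=viewer.get_calibration(n); print(n,c)
    cv2.imwrite(f"pics/{n}0.png",viewer.snapshot(n)[:,:,::-1])
print(robot.nose_length)
E
```

```text
pics
{'t': 0.0, 'joint_pos': array([ 1.10899644,  0.39919931,  0.04503086,  1.5378921 , -0.01871845,
        1.20687051, -0.05072498]), 'joint_vel': array([-7.70560905e-04,  1.33539109e-03, -4.30069096e-04, -7.77544160e-05,
        2.44278498e-04,  9.69136110e-06,  1.45818665e-03]), 'joint_efforts': array([-4.94145797e-05, -4.75129080e+01,  1.36465039e+00, -2.54223651e+01,
        1.16190370e-02,  9.26921406e-03,  1.88552167e-05]), 'tool_pos': array([ 0.23049482, -0.60711323,  0.24425325]), 'tcp_rot': array([ 9.83584135e-01,  1.80447500e-01, -2.32919161e-04, -9.45537036e-04]), 'contact_force': array([ 0.34453476, -0.44930253, -0.25554704]), 'wrist_torque': array([-0.02088691, -0.04768109, -0.06642501]), 'grip_width': 0.0849282600822298}
scene {'fx': 351.8269962542074, 'fy': 351.8269962542074, 'cx': 256.468201612349, 'cy': 191.2606155339072, 'pose': array([[ 0.00544624,  0.6642015 , -0.74753375,  1.30195026],
       [ 0.99987757,  0.0073491 ,  0.01381457, -0.04278171],
       [ 0.01466936, -0.74751747, -0.66408015,  0.82795675],
       [ 0.        ,  0.        ,  0.        ,  1.        ]])}
side {'fx': 489.98101892998807, 'fy': 489.98101892998807, 'cx': 250.93460332061397, 'cy': 183.60465280413376, 'pose': array([[ 0.91638866, -0.28052312,  0.28554966,  0.20925553],
       [-0.40020375, -0.65684819,  0.63905196, -0.84610396],
       [ 0.00829393, -0.69989802, -0.71419463,  1.07787828],
       [ 0.        ,  0.        ,  0.        ,  1.        ]])}
wrist {'fx': 297.3186396354542, 'fy': 297.3186396354542, 'cx': 254.95388479586603, 'cy': 193.53084286855704, 'pose': array([[ 0.3545343 , -0.88743847, -0.29454776,  0.30598805],
       [-0.93504161, -0.33702883, -0.11003977, -0.57792331],
       [-0.00161756,  0.31442729, -0.94928018,  0.37257857],
       [ 0.        ,  0.        ,  0.        ,  1.        ]])}
0.014
```

View pics/scene0.png

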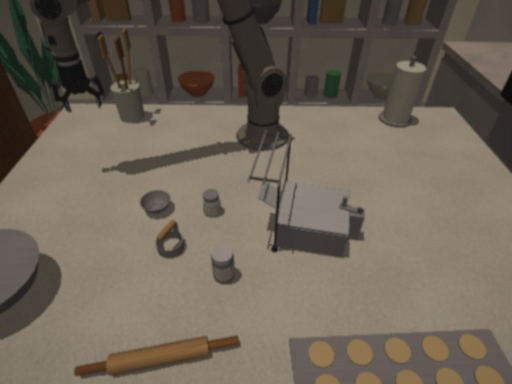

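View pics/side0.png

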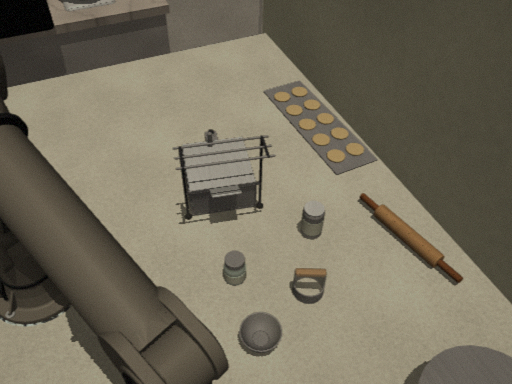

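View pics/wrist0.png

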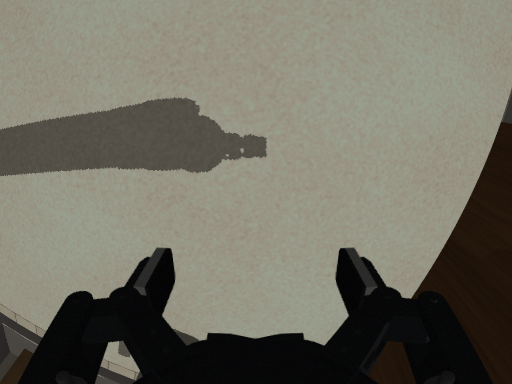

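```bash
python3 - <<'E'
import cv2
a=cv2.imread("pics/scene0.png"); b=cv2.imread("pics/side0.png")
cv2.imwrite("pics/c1.png",cv2.resize(a[120:260,235:375],None,fx=5,fy=4.2,interpolation=cv2.INTER_CUBIC)[:, :])
cv2.imwrite("pics/c2.png",cv2.resize(b[120:230,160:290],None,fx=5,fy=5,interpolation=cv2.INTER_CUBIC))
cv2.imwrite("pics/c3.png",cv2.resize(a[180:290,130:250],None,fx=5,fy=5,interpolation=cv2.INTER_CUBIC))
cv2.imwrite("pics/c4.png",cv2.resize(b[195:315,215:345],None,fx=5,fy=5,interpolation=cv2.INTER_CUBIC))
E
```

```text
(no output)
```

View pics/c1.png

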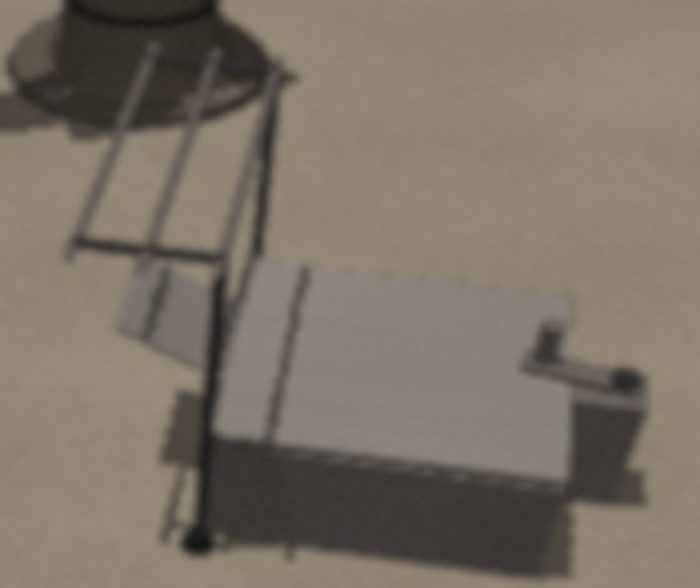

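View pics/c2.png

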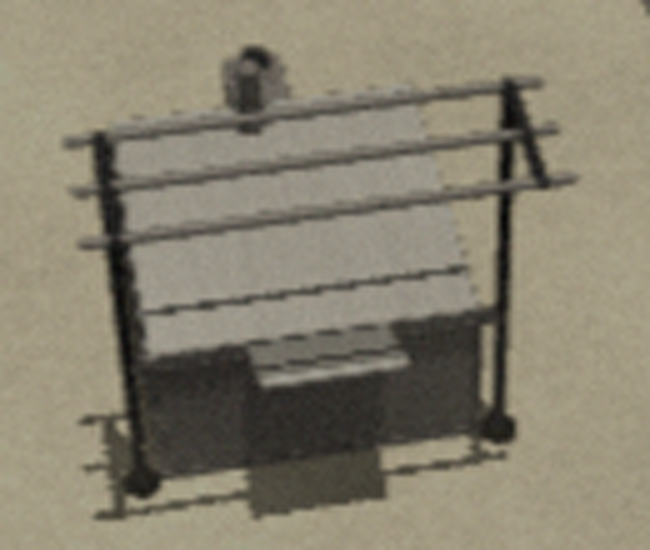

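View pics/c3.png

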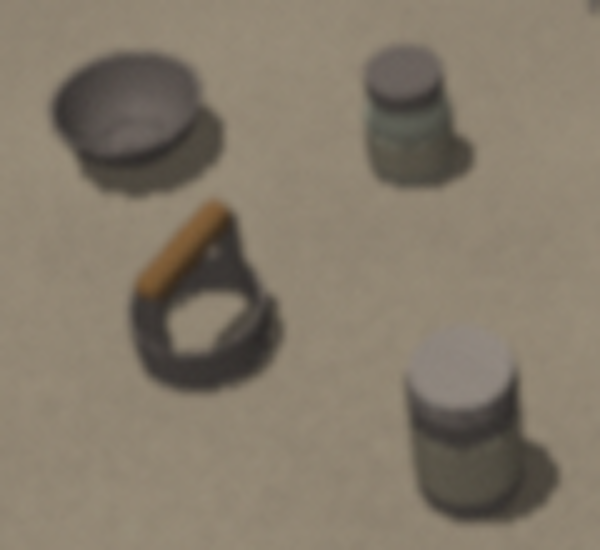

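View pics/c4.png

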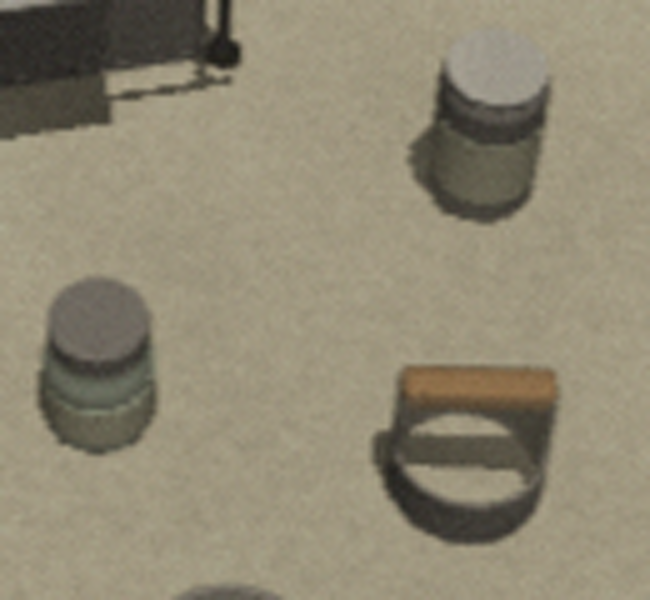

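```bash
cat > h.py <<'E'
import numpy as np, cv2
from workcell import sensors, viewer
def proj(c,P):
    T=np.linalg.inv(c['pose']); p=np.asarray(P)@T[:3,:3].T+T[:3,3]
    return np.stack([c['fx']*p[...,0]/p[...,2]+c['cx'],c['fy']*p[...,1]/p[...,2]+c['cy']],-1)
def ray(c,u,v,z):
    d=c['pose'][:3,:3]@np.array([(u-c['cx'])/c['fx'],(v-c['cy'])/c['fy'],1]); o=c['pose'][:3,3]
    return o+d*(z-o[2])/d[2]
E
cat > fit.py <<'E'
from h import *
from scipy.optimize import least_squares
S=viewer.get_calibration('scene');D=viewer.get_calibration('side')
sc=[((93,100,104),(349.4,235.5)),((-93,100,104),(349,190.7)),((105,-100,0),(274.6,249.8)),((120,-175,265),(249,181.4)),((-120,-175,265),(266,130.7)),((-120,-137,265),(278,132.4)),((-120,-100,265),(290.6,135.5)),((0,130,112),(360.6,209.3))]
sd=[((-120,-175,265),(176,169)),((120,-175,265),(275,156)),((-120,-137,265),(174.4,158.6)),((120,-137,265),(271,145.6)),((-120,-100,265),(173,148.6)),((120,-100,265),(268,136.6)),((-105,-100,0),(188.6,216.6)),((105,-100,0),(259.4,205.6)),((40,-167.5,142),(241.6,192)),((-40,-167.5,142),(212.4,196.6))]
def W(p,P):
    c,s=np.cos(p[2]),np.sin(p[2]); P=np.asarray(P)/1000.
    return np.stack([p[0]+c*P[:,0]-s*P[:,1],p[1]+s*P[:,0]+c*P[:,1],P[:,2]],-1)
def f(p): return np.concatenate([(proj(S,W(p,[a for a,_ in sc]))-[b for _,b in sc]).ravel(),(proj(D,W(p,[a for a,_ in sd]))-[b for _,b in sd]).ravel()])
r=least_squares(f,[.5,.1,0],loss='soft_l1');p=r.x
print(p,np.degrees(p[2]));print(f(p).reshape(-1,2).round(1))
print('knob',ray(S,345,197.3,.147),'bin coords expected',W(p,[(0,82,147)]))
print('pivot',W(p,[(0,130,106)]))
a0=cv2.imread("pics/scene0.png"); b0=cv2.imread("pics/side0.png")
def mask(im):
    h=cv2.cvtColor(im,cv2.COLOR_BGR2HSV); return cv2.inRange(h,(5,90,60),(25,255,255))
for n,im,roi,c in(('scene',a0,(150,215,180,245),S),('side',b0,(290,262,330,280),D)):
    x0,y0,x1,y1=roi; m=np.zeros_like(mask(im)); m[y0:y1,x0:x1]=mask(im)[y0:y1,x0:x1]
    ys,xs=np.nonzero(m); pts=np.stack([xs,ys],1).astype(np.float32)
    print(n,len(xs),pts.mean(0),cv2.minAreaRect(pts), ray(c,*pts.mean(0),.080))
    vx,vy,_,_=cv2.fitLine(pts,2,0,.01,.01).ravel();m0=pts.mean(0)
    e=[ray(c,*(m0+k*20*np.array([vx,vy])),.080) for k in(-1,1)];d=e[1]-e[0];print(np.degrees(np.arctan2(d[1],d[0])))
E
python3 fit.py
```

```text
[ 0.54581299  0.1447114  -0.20836023] -11.938161556970721
[[-1.2 -2.3]
 [-0.2 -1.2]
 [-0.7 -1.3]
 [-0.7 -1.2]
 [-0.2 -0.5]
 [ 0.3 -0.7]
 [ 0.  -2.3]
 [-1.1  0.2]
 [ 1.  -0.9]
 [-0.5 -0.9]
 [ 1.  -1. ]
 [-0.1 -0.5]
 [ 1.  -0.9]
 [-0.4 -0.8]
 [ 0.1 -0.5]
 [ 0.3 -0.1]
 [ 0.6 -0.2]
 [-0.3 -0.5]]
knob [0.55874512 0.22581413 0.147     ] bin coords expected [[0.56277517 0.22493786 0.147     ]]
pivot [[0.57270425 0.27189968 0.106     ]]
scene 148 [166.10811 229.72974] ((165.9754638671875, 229.93582153320312), (6.388668537139893, 24.141796112060547), 42.51044845581055) [ 0.62710859 -0.28443808  0.08      ]
154.05651090684987
side 236 [310.24152 272.24152] ((310.0, 272.0), (8.0, 30.0), 90.0) [ 0.62005376 -0.28550975  0.08      ]
-25.46112735655728
```

```bash
cat > g.py <<'E'
# usage: python3 g.py x y z [yaw of tool y deg] [tilt...]; prints delta in tool axes (shares), rotvec shares
import sys, numpy as np
from scipy.spatial.transform import Rotation as R
from workcell import sensors
def Rt(yaw_y):  # tool down with tool y at world yaw
    a=np.radians(yaw_y); y=np.array([np.cos(a),np.sin(a),0]); z=np.array([0,0,-1.]); return R.from_matrix(np.stack([np.cross(y,z),y,z],1))
def go(p,Rg=None,n=None):
    s=sensors.observe(); Rc=R.from_quat(s['tcp_rot']); d=Rc.inv().apply(np.array(p)-s['tool_pos'])
    rv=np.zeros(3) if Rg is None else (Rc.inv()*Rg).as_rotvec(degrees=True)
    N=n or int(np.ceil(max(np.linalg.norm(d)/.0405,np.linalg.norm(rv)/7.0,1)))
    print('pos',s['tool_pos'].round(4),'yaw_y',np.degrees(np.arctan2(Rc.as_matrix()[1,1],Rc.as_matrix()[0,1])).round(1),'t',round(s['t'],2))
    print('total shares',(d/.8).round(4),(rv/90).round(3),'N',N)
    # per-row: straight world line, even rotation
    for i in range(N):
        Ri=Rc*R.from_rotvec(rv*i/N,degrees=True); w=Rc.apply(d)/N
        print((np.r_[Ri.inv().apply(w)/.8,rv/N/90]).round(4).tolist())
        if np.allclose(rv,0): print(' x',N); break
if __name__=='__main__':
    v=list(map(float,sys.argv[1:])); go(v[:3],Rt(v[3]) if len(v)>3 else None)
E
python3 g.py 0.48 -0.35 0.42; python3 - <<'E'
E
```

```text
pos [ 0.2306 -0.6072  0.2445] yaw_y -69.2 t 0.15
total shares [ 0.4056 -0.1902 -0.2191] [0. 0. 0.] N 10
[0.0406, -0.019, -0.0219, 0.0, 0.0, 0.0]
 x 10
```

Emit:
step_arm --pt "0.04 -0.019 -0.022 0 0 0" --pt "0.04 -0.019 -0.022 0 0 0" --pt "0.04 -0.019 -0.022 0 0 0" --pt "0.04 -0.019 -0.022 0 0 0" --pt "0.04 -0.019 -0.022 0 0 0" --pt "0.04 -0.019 -0.022 0 0 0" --pt "0.04 -0.019 -0.022 0 0 0" --pt "0.04 -0.019 -0.022 0 0 0" --grip 0.3

```text
t: 0.82
tool_pos: [0.4235, -0.4016, 0.3807]
tcp_rot: [0.986, 0.169, -0.007, -0.007]
contact_force: [0.7, -1.1, -0.3]
grip_width: 0.0298
```

```bash
python3 g.py 0.560 0.2255 0.42 -60
```

```text
pos [ 0.4235 -0.4016  0.3807] yaw_y -70.5 t 0.82
total shares [ 0.4216 -0.6829 -0.0434] [-0.011  0.007 -0.117] N 16
[0.0264, -0.0427, -0.0027, -0.0007, 0.0004, -0.0073]
[0.0268, -0.0424, -0.0027, -0.0007, 0.0004, -0.0073]
[0.0273, -0.0421, -0.0028, -0.0007, 0.0004, -0.0073]
[0.0278, -0.0417, -0.0028, -0.0007, 0.0004, -0.0073]
[0.0283, -0.0414, -0.0028, -0.0007, 0.0004, -0.0073]
[0.0288, -0.0411, -0.0028, -0.0007, 0.0004, -0.0073]
[0.0292, -0.0407, -0.0029, -0.0007, 0.0004, -0.0073]
[0.0297, -0.0404, -0.0029, -0.0007, 0.0004, -0.0073]
[0.0302, -0.0401, -0.0029, -0.0007, 0.0004, -0.0073]
[0.0306, -0.0397, -0.0029, -0.0007, 0.0004, -0.0073]
[0.0311, -0.0394, -0.003, -0.0007, 0.0004, -0.0073]
[0.0315, -0.039, -0.003, -0.0007, 0.0004, -0.0073]
[0.032, -0.0386, -0.003, -0.0007, 0.0004, -0.0073]
[0.0324, -0.0382, -0.003, -0.0007, 0.0004, -0.0073]
[0.0329, -0.0379, -0.003, -0.0007, 0.0004, -0.0073]
[0.0333, -0.0375, -0.0031, -0.0007, 0.0004, -0.0073]
```

Emit:
step_arm --pt "0.027 -0.0425 -0.006 -0.001 0 -0.01" --pt "0.027 -0.0425 -0.006 -0.001 0 -0.01" --pt "0.0275 -0.042 -0.006 -0.001 0 -0.01" --pt "0.028 -0.042 -0.006 -0.001 0 -0.01" --pt "0.0285 -0.0415 -0.006 -0.001 0 -0.01" --pt "0.029 -0.041 -0.006 -0.001 0 -0.01" --pt "0.0295 -0.041 -0.006 -0.001 0 -0.01" --pt "0.03 -0.0405 -0.006 -0.001 0 -0.01"

```text
t: 1.48
tool_pos: [0.4915, -0.0781, 0.4217]
tcp_rot: [0.972, 0.234, -0.004, 0.002]
contact_force: [0.5, -0.5, 0.6]
grip_width: 0.03
```

```bash
python3 g.py 0.560 0.2255 0.42 -60
```

```text
pos [ 0.4915 -0.0781  0.4217] yaw_y -63.0 t 1.48
total shares [ 0.2486 -0.2992 -0.0004] [ 0.001  0.005 -0.033] N 8
[0.0311, -0.0374, -0.0001, 0.0001, 0.0007, -0.0041]
[0.0313, -0.0372, -0.0, 0.0001, 0.0007, -0.0041]
[0.0316, -0.037, 0.0, 0.0001, 0.0007, -0.0041]
[0.0318, -0.0368, 0.0001, 0.0001, 0.0007, -0.0041]
[0.032, -0.0366, 0.0001, 0.0001, 0.0007, -0.0041]
[0.0323, -0.0364, 0.0001, 0.0001, 0.0007, -0.0041]
[0.0325, -0.0362, 0.0002, 0.0001, 0.0007, -0.0041]
[0.0327, -0.0359, 0.0002, 0.0001, 0.0007, -0.0041]
```

Emit:
step_arm --pt "0.032 -0.038 0 0 0 -0.004" --pt "0.032 -0.038 0 0 0 -0.004" --pt "0.032 -0.038 0 0 0 -0.004" --pt "0.032 -0.037 0 0 0 -0.004" --pt "0.032 -0.037 0 0 0 -0.004" --pt "0.033 -0.037 0 0 0 -0.004" --pt "0.033 -0.036 0 0 0 -0.004" --pt "0.033 -0.036 0 0 0 -0.004"

```text
t: 2.15
tool_pos: [0.5604, 0.2442, 0.4206]
tcp_rot: [0.966, 0.258, -0.002, 0.004]
contact_force: [0.5, -0.4, 0.6]
grip_width: 0.0295
```

```bash
python3 g.py 0.560 0.2255 0.22 -60;  python3 - <<'E'
from h import *
print(viewer.get_calibration('wrist'))
cv2.imwrite("pics/w1.png",viewer.snapshot('wrist')[:,:,::-1])
cv2.imwrite("pics/s1.png",viewer.snapshot('scene')[:,:,::-1])
E
```

```text
pos [0.5604 0.2442 0.4206] yaw_y -60.1 t 2.15
total shares [-0.0104  0.0185  0.2509] [ 0.004  0.004 -0.001] N 5
[-0.0021, 0.0037, 0.0502, 0.0008, 0.0008, -0.0002]
[-0.0022, 0.0038, 0.0502, 0.0008, 0.0008, -0.0002]
[-0.0022, 0.0038, 0.0502, 0.0008, 0.0008, -0.0002]
[-0.0023, 0.0039, 0.0502, 0.0008, 0.0008, -0.0002]
[-0.0024, 0.0039, 0.0502, 0.0008, 0.0008, -0.0002]
{'fx': 297.3186396354542, 'fy': 297.3186396354542, 'cx': 254.95388479586603, 'cy': 193.53084286855704, 'pose': array([[ 0.49834794, -0.82225256, -0.27486372,  0.63058699],
       [-0.86695417, -0.4703205 , -0.16489114,  0.2863453 ],
       [ 0.00630812,  0.32046741, -0.94723854,  0.54827083],
       [ 0.        ,  0.        ,  0.        ,  1.        ]])}
```

View pics/w1.png

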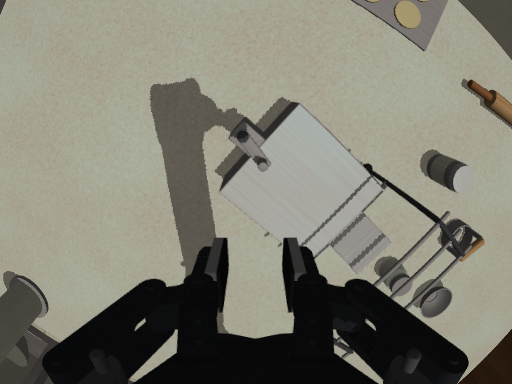

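View pics/s1.png

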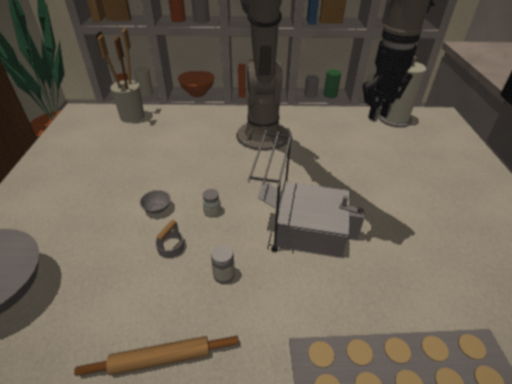

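```bash
cat >> h.py <<'E'
def fray(c,u,v,z):
    x,y=(u-c['cx'])/c['fx'],(v-c['cy'])/c['fy']; r=np.hypot(x,y)+1e-12
    d=c['pose'][:3,:3]@np.array([x/r*np.sin(r),y/r*np.sin(r),np.cos(r)]); o=c['pose'][:3,3]
    return o+d*(z-o[2])/d[2]
E
python3 - <<'E'
from h import *
a=cv2.imread('pics/w1.png')
cv2.imwrite('pics/w1c.png',cv2.resize(a[95:200,200:310],None,fx=5,fy=5,interpolation=cv2.INTER_CUBIC))
c=viewer.get_calibration('wrist'); print(fray(c,264,164,.147),fray(c,242,135,.112), proj(viewer.get_calibration('scene'),np.array([.56,.244,.42])))
for u,v in ((298,103),(221,190)): print(fray(c,u,v,.104))
E
```

```text
[0.55504104 0.23566985 0.147     ] [0.56978403 0.28096739 0.112     ] [373.83622595 112.4803305 ]
[0.65294347 0.23429496 0.104     ]
[0.47700033 0.26606092 0.104     ]
```

View pics/w1c.png

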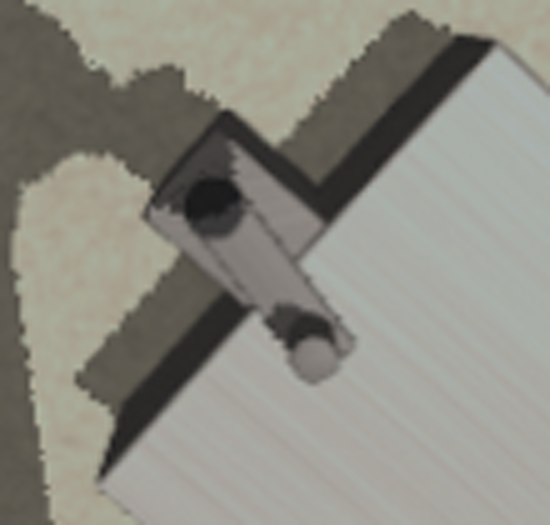

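```bash
python3 - <<'E'
from h import *
print(sensors.observe()['tool_pos'])
c=viewer.get_calibration('wrist'); im=viewer.snapshot('wrist')[:,:,::-1]
a=cv2.imread('pics/w1.png'); print(np.abs(a.astype(int)-im).mean())
g=im[95:200,200:310]; cv2.imwrite('pics/w2c.png',cv2.resize(g,None,fx=5,fy=5,interpolation=cv2.INTER_CUBIC))
print(c['pose'])
print(fray(c,263,166,.147),fray(c,242,135.5,.112))
for u,v in ((299,103.2),(220.3,190.7)): print(fray(c,u,v,.104))
for u,v in ((385,185),):print(fray(c,u,v,.1))
E
cat >>fit.py <<'E'
print('lid corners',W(p,[(93,100,104),(-93,100,104),(93,-100,104)]))
E
python3 fit.py | tail -3
```

```text
[0.55822815 0.25093606 0.41900374]
6.274107191297743
[[ 5.09228153e-01 -8.14978904e-01 -2.76579236e-01  6.28430313e-01]
 [-8.60631272e-01 -4.82480002e-01 -1.62870686e-01  2.93247857e-01]
 [-7.07777664e-04  3.20971079e-01 -9.47088732e-01  5.46664643e-01]
 [ 0.00000000e+00  0.00000000e+00  0.00000000e+00  1.00000000e+00]]
[0.55190462 0.23539268 0.147     ] [0.56914045 0.2805939  0.112     ]
[0.65348803 0.23287242 0.104     ]
[0.47541615 0.26646393 0.104     ]
[0.62218521 0.03632564 0.1       ]
lid corners [[0.65748712 0.22331095 0.104     ]
 [0.47551003 0.26178614 0.104     ]
 [0.61611594 0.02763666 0.104     ]]
```

View pics/w2c.png

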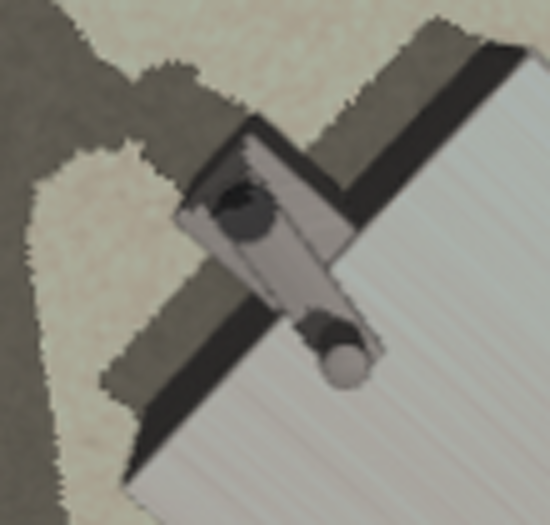

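```bash
python3 - <<'E'
from h import *
c=viewer.get_calibration('wrist')
print(fray(c,269,167.6,.147),fray(c,249,135.6,.12))
for u,v in ((305.6,105),(224.6,191.2)): print(fray(c,u,v,.104))
E
python3 g.py 0.560 0.2255 0.22 -60
```

```text
[0.55507451 0.2218322  0.147     ] [0.57637183 0.26666572 0.12      ]
[0.6575354  0.21715004 0.104     ]
[0.47923424 0.25520981 0.104     ]
pos [0.559  0.2468 0.4194] yaw_y -59.6 t 2.3
total shares [-0.0104  0.0228  0.2494] [0.002 0.005 0.004] N 5
[-0.0021, 0.0046, 0.0499, 0.0004, 0.001, 0.0008]
[-0.0022, 0.0046, 0.0499, 0.0004, 0.001, 0.0008]
[-0.0022, 0.0046, 0.0499, 0.0004, 0.001, 0.0008]
[-0.0023, 0.0047, 0.0499, 0.0004, 0.001, 0.0008]
[-0.0024, 0.0047, 0.0499, 0.0004, 0.001, 0.0008]
```

Emit:
step_arm --pt "-0.003 0.005 0.05 0 0.001 0" --pt "-0.003 0.005 0.05 0 0.001 0" --pt "-0.003 0.005 0.05 0 0.001 0" --pt "-0.003 0.005 0.045 0 0.001 0" --pt "-0.002 0.003 0.02 0 0 0" --pt "0 0 0 0 0 0" --grip 0.0

```text
t: 2.8
tool_pos: [0.5605, 0.2169, 0.2429]
tcp_rot: [0.966, 0.258, 0.003, 0.004]
contact_force: [-0.1, -0.3, -0.6]
grip_width: 0.0425
```

```bash
python3 g.py 0.558 0.2255 0.137 -60;  python3 - <<'E'
from h import *
c=viewer.get_calibration('wrist');im=viewer.snapshot('wrist')[:,:,::-1]
print(sensors.observe()['tool_pos'],sensors.observe()['joint_pos'].round(2),c['pose'])
cv2.imwrite("pics/w3.png",im)
E
```

```text
pos [0.5605 0.2169 0.2429] yaw_y -60.0 t 2.8
total shares [ 0.0022 -0.0119  0.1323] [ 0.005 -0.002 -0.001] N 3
[0.0007, -0.004, 0.0441, 0.0018, -0.0006, -0.0002]
[0.0008, -0.0039, 0.0441, 0.0018, -0.0006, -0.0002]
[0.0008, -0.0037, 0.0441, 0.0018, -0.0006, -0.0002]
[0.56110986 0.21716134 0.24432189] [ 0.    0.35 -0.57  1.65  0.21  1.2  -1.67] [[ 0.49884041 -0.82490946 -0.26586206  0.62948478]
 [-0.86665126 -0.47172571 -0.16245141  0.25878969]
 [ 0.00859373  0.31144701 -0.95022466  0.37137216]
 [ 0.          0.          0.          1.        ]]
```

View pics/w3.png

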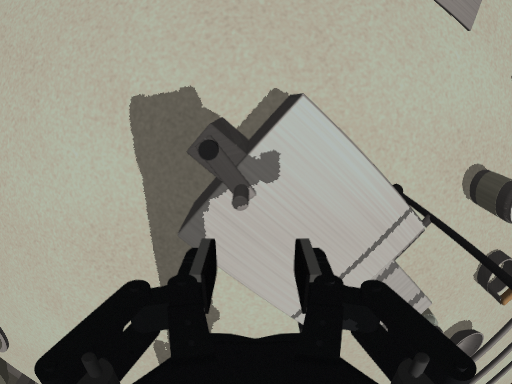

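```bash
python3 - <<'E'
from h import *
c=viewer.get_calibration('wrist')
print(fray(c,240,203,.147),fray(c,208,149,.12))
E
python3 g.py 0.556 0.228 0.137 -60
```

```text
[0.5540789  0.22690424 0.147     ] [0.57451183 0.27127985 0.12      ]
pos [0.5611 0.2172 0.2443] yaw_y -60.1 t 2.85
total shares [ 0.0006 -0.0161  0.134 ] [ 0.006 -0.003 -0.001] N 3
[0.0002, -0.0054, 0.0447, 0.0019, -0.0009, -0.0003]
[0.0003, -0.0052, 0.0447, 0.0019, -0.0009, -0.0003]
[0.0003, -0.0051, 0.0447, 0.0019, -0.0009, -0.0003]
```

Emit:
step_arm --pt "0.0 -0.007 0.03 0.002 0 0" --pt "0.0 -0.007 0.03 0.002 0 0" --pt "0 0 0 0 0 0" --pt "0 0 0 0 0 0"

```text
t: 3.18
tool_pos: [0.5613, 0.2254, 0.2031]
tcp_rot: [0.967, 0.255, 0.009, 0.001]
contact_force: [0.1, -0.1, 0.1]
grip_width: 0.0424
```

```bash
python3 g.py 0.5545 0.227 0.137 -60
```

```text
pos [0.5613 0.2254 0.2031] yaw_y -60.4 t 3.18
total shares [-0.0078 -0.0064  0.0824] [ 0.004 -0.011 -0.005] N 2
[-0.0039, -0.0032, 0.0412, 0.0019, -0.0053, -0.0024]
[-0.0036, -0.0031, 0.0413, 0.0019, -0.0053, -0.0024]
```

Emit:
step_arm --pt "-0.006 -0.005 0.02 0.002 -0.006 -0.002" --pt "-0.004 -0.004 0.025 0.002 -0.005 -0.002" --pt "0 0 0.03 0 0 0" --pt "0 0 0.015 0 0 0" --pt "0 0 0 0 0 0"

```text
t: 3.6
tool_pos: [0.5573, 0.2299, 0.1372]
tcp_rot: [0.966, 0.257, 0.008, -0.001]
contact_force: [-0.4, -0.4, -0.4]
grip_width: 0.0426
```

```bash
python3 g.py 0.5545 0.227 0.137 -60;  python3 - <<'E'
from h import *
im=viewer.snapshot('wrist')[:,:,::-1]
cv2.imwrite("pics/w4.png",im)
E
```

```text
pos [0.5573 0.2299 0.1372] yaw_y -60.2 t 3.6
total shares [-0.0048  0.0014  0.0002] [ 0.002 -0.009 -0.002] N 1
[-0.0048, 0.0014, 0.0002, 0.0018, -0.0095, -0.0023]
```

View pics/w4.png

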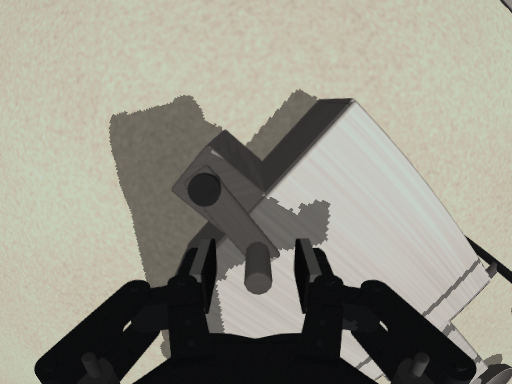

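```bash
cat > arc.py <<'E'
import numpy as np,sys
from workcell import sensors
th0,th1,n=map(float,sys.argv[1:4]); n=int(n)
pv=np.array([.5735,.2715]); yw=np.radians(-11.9)
s=sensors.observe(); p=s['tool_pos'][:2]
def K(t):
    b=np.array([-48*np.sin(t),-48*np.cos(t)])/1e3; return pv+np.array([np.cos(yw)*b[0]-np.sin(yw)*b[1],np.sin(yw)*b[0]+np.cos(yw)*b[1]])
from scipy.spatial.transform import Rotation as R
Rc=R.from_quat(s['tcp_rot'])
print(p,K(th0))
for t in np.linspace(th0,th1,n+1)[1:]:
    q=K(t); d=np.r_[q-p,0]; print(round(t,2),q.round(4),(Rc.inv().apply(d)/.8).round(4).tolist()); p=q
E
python3 arc.py .19 1.7 12
```

```text
[0.55772515 0.23011509] [0.55490991 0.22724609]
0.32 [0.5495 0.2299] [-0.009, -0.0049, -0.0002]
0.44 [0.5445 0.2333] [-0.0034, -0.0067, -0.0001]
0.57 [0.5399 0.2372] [-0.0025, -0.0071, -0.0001]
0.69 [0.5359 0.2417] [-0.0016, -0.0074, -0.0]
0.82 [0.5324 0.2467] [-0.0007, -0.0075, -0.0]
0.94 [0.5296 0.252 ] [0.0003, -0.0075, -0.0]
1.07 [0.5275 0.2577] [0.0012, -0.0074, -0.0]
1.2 [0.5262 0.2635] [0.0022, -0.0072, 0.0]
1.32 [0.5255 0.2696] [0.0031, -0.0069, 0.0]
1.45 [0.5257 0.2756] [0.0039, -0.0065, 0.0]
1.57 [0.5266 0.2816] [0.0047, -0.0059, 0.0001]
1.7 [0.5282 0.2874] [0.0054, -0.0053, 0.0001]
```

Emit:
step_arm --pt "0 0 0 0 0 0" --pt "-0.008 -0.005 0 0 0 0" --pt "-0.004 -0.008 0 0 0 0" --pt "-0.003 -0.008 0 0 0 0" --pt "-0.002 -0.008 0 0 0 0" --pt "-0.001 -0.008 0 0 0 0" --grip 0.5

```text
t: 4.15
tool_pos: [0.5314, 0.2445, 0.1415]
tcp_rot: [0.967, 0.254, 0.01, 0.003]
contact_force: [-0.3, -2.9, 0.2]
grip_width: 0.0216
```

```bash
python3 arc.py .7 1.75 8;  python3 - <<'E'
from h import *
im=viewer.snapshot('wrist')[:,:,::-1]
cv2.imwrite("pics/w5.png",im)
E
```

```text
[0.53137333 0.24450807] [0.53567185 0.2419529 ]
0.83 [0.5321 0.2472] [0.0025, -0.0024, 0.0]
0.96 [0.5293 0.2528] [0.0004, -0.0079, -0.0001]
1.09 [0.5272 0.2587] [0.0014, -0.0077, -0.0001]
1.23 [0.526  0.2649] [0.0024, -0.0075, -0.0]
1.36 [0.5255 0.2712] [0.0034, -0.0071, -0.0]
1.49 [0.5259 0.2775] [0.0043, -0.0066, 0.0]
1.62 [0.5271 0.2836] [0.0051, -0.006, 0.0]
1.75 [0.529  0.2896] [0.0058, -0.0053, 0.0]
```

View pics/w5.png

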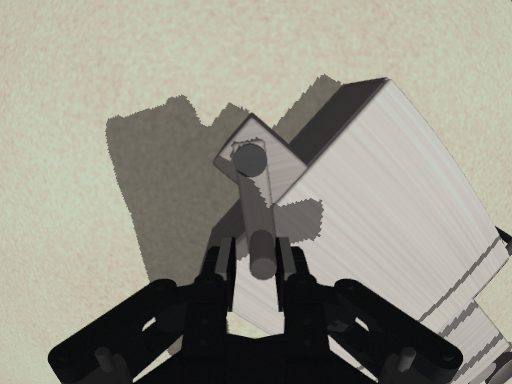

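Emit:
step_arm --pt "0.003 -0.005 0.003 0 0 0" --pt "0.001 -0.008 0.002 0 0 0" --pt "0.002 -0.008 0 0 0 0" --pt "0.003 -0.008 0 0 0 0" --pt "0.004 -0.008 0 0 0 0" --pt "0.005 -0.007 0 0 0 0" --pt "0.005 -0.007 0 0 0 0"

```text
t: 4.78
tool_pos: [0.5262, 0.2911, 0.1378]
tcp_rot: [0.967, 0.255, 0.009, 0.007]
contact_force: [-1.6, -20.5, 6.6]
grip_width: 0.0217
```

```bash
python3 arc.py 1.6 1.9 3;  python3 - <<'E'
from h import *
im=viewer.snapshot('wrist')[:,:,::-1]
cv2.imwrite("pics/w6.png",im)
E
```

```text
[0.52619014 0.29114862] [0.52684061 0.28276504]
1.7 [0.5282 0.2874] [-0.0001, 0.0053, 0.0001]
1.8 [0.53   0.2918] [0.0047, -0.0037, -0.0]
1.9 [0.5323 0.2961] [0.0051, -0.0032, 0.0]
```

View pics/w6.png

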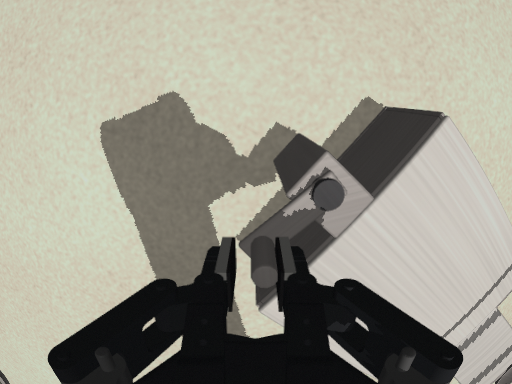

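Emit:
step_arm --pt "0 0.004 0 0 0 0" --pt "0 0 0 0 0 0" --pt "0 0 -0.03 0 0 0" --pt "0 0 -0.045 0 0 0" --pt "0 0 -0.05 0 0 0" --pt "0 0 -0.05 0 0 0" --pt "0 0 -0.05 0 0 0" --pt "0 0 -0.05 0 0 0"

```text
t: 5.5
tool_pos: [0.5185, 0.2985, 0.3559]
tcp_rot: [0.966, 0.259, 0.0, 0.002]
contact_force: [0.9, 0.8, -0.1]
grip_width: 0.0215
```

```bash
python3 - <<'E'
from h import *
s=sensors.observe();print(s['tool_pos'],s['joint_pos'].round(2))
im=viewer.snapshot('wrist')[:,:,::-1]
cv2.imwrite("pics/w7.png",im)
E
```

```text
[0.5185319  0.29845267 0.35592149] [-0.12  0.29 -0.61  1.49  0.17  1.42 -1.78]
```

View pics/w7.png

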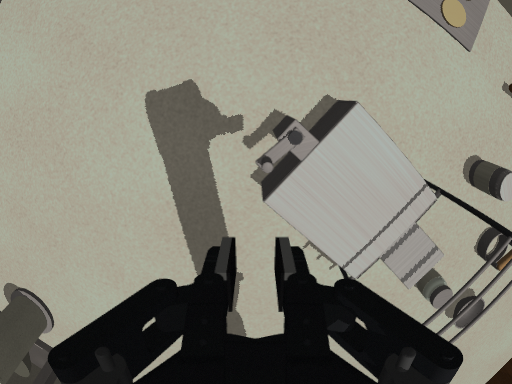

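```bash
sed -i 's/^def W/sc=[(a,(b[0]-.4,b[1]-.4)) for a,b in sc];sd=[(a,(b[0]-.4,b[1]-.4)) for a,b in sd]\ndef W/' fit.py; python3 fit.py | grep -v '^ \[' | head -30; python3 g.py 0.47 -0.25 0.42 -102
```

```text
[ 0.54465916  0.14498548 -0.20595331] -11.800255376641278
[[-0.7 -2.3]
knob [0.55874512 0.22581413 0.147     ] bin coords expected [[0.56142819 0.22525253 0.147     ]]
pivot [[0.57124421 0.27223812 0.106     ]]
scene 148 [166.10811 229.72974] ((165.9754638671875, 229.93582153320312), (6.388668537139893, 24.141796112060547), 42.51044845581055) [ 0.62710859 -0.28443808  0.08      ]
154.05651090684987
side 236 [310.24152 272.24152] ((310.0, 272.0), (8.0, 30.0), 90.0) [ 0.62005376 -0.28550975  0.08      ]
-25.46112735655728
lid corners [[0.65614378 0.22385359 0.104     ]
pos [0.5213 0.3016 0.3657] yaw_y -59.9 t 5.55
total shares [-0.4     0.5647 -0.0726] [-0.002 -0.01   0.468] N 14
[-0.0286, 0.0403, -0.0052, -0.0001, -0.0007, 0.0334]
[-0.0264, 0.0418, -0.0051, -0.0001, -0.0007, 0.0334]
[-0.0242, 0.0431, -0.0051, -0.0001, -0.0007, 0.0334]
[-0.0219, 0.0443, -0.0051, -0.0001, -0.0007, 0.0334]
[-0.0196, 0.0454, -0.005, -0.0001, -0.0007, 0.0334]
[-0.0172, 0.0464, -0.005, -0.0001, -0.0007, 0.0334]
[-0.0147, 0.0472, -0.005, -0.0001, -0.0007, 0.0334]
[-0.0122, 0.0479, -0.005, -0.0001, -0.0007, 0.0334]
[-0.0097, 0.0485, -0.0049, -0.0001, -0.0007, 0.0334]
[-0.0071, 0.0489, -0.0049, -0.0001, -0.0007, 0.0334]
[-0.0046, 0.0492, -0.0049, -0.0001, -0.0007, 0.0334]
[-0.002, 0.0494, -0.0049, -0.0001, -0.0007, 0.0334]
[0.0006, 0.0495, -0.0049, -0.0001, -0.0007, 0.0334]
[0.0032, 0.0494, -0.0049, -0.0001, -0.0007, 0.0334]
```

Bin pose (0.545, 0.145), yaw −11.9°. Crossing high, closing the fingers.

Emit:
step_arm --pt "-0.028 0.04 -0.02 0 0 0.033" --pt "-0.026 0.042 -0.015 0 0 0.033" --pt "-0.024 0.043 -0.01 0 0 0.033" --pt "-0.022 0.044 -0.005 0 0 0.033" --pt "-0.02 0.045 0 0 0 0.033" --pt "-0.017 0.046 0 0 0 0.033" --pt "-0.015 0.047 0 0 0 0.033" --pt "-0.012 0.048 0 0 0 0.033" --grip 1.0

```text
t: 6.22
tool_pos: [0.4966, 0.0077, 0.4073]
tcp_rot: [0.997, 0.066, 0.022, -0.017]
contact_force: [0.4, 0.1, -0.2]
grip_width: -0.0
```

```bash
python3 g.py 0.47 -0.25 0.42 -102; python3 -c "
from workcell import sensors
print(sensors.observe()['joint_pos'].round(2))"
```

```text
pos [0.4966 0.0077 0.4073] yaw_y -82.3 t 6.22
total shares [-0.0747  0.3141 -0.0294] [-0.025 -0.025  0.218] N 7
[-0.0107, 0.0449, -0.0042, -0.0036, -0.0036, 0.0311]
[-0.0085, 0.0454, -0.0039, -0.0036, -0.0036, 0.0311]
[-0.0063, 0.0457, -0.0036, -0.0036, -0.0036, 0.0311]
[-0.0041, 0.046, -0.0033, -0.0036, -0.0036, 0.0311]
[-0.0018, 0.0462, -0.003, -0.0036, -0.0036, 0.0311]
[0.0004, 0.0462, -0.0028, -0.0036, -0.0036, 0.0311]
[0.0027, 0.0462, -0.0025, -0.0036, -0.0036, 0.0311]
[ 0.28  0.02 -0.37  1.65 -0.03  1.43 -1.52]
```

Emit:
step_arm --pt "-0.01 0.045 -0.006 -0.003 -0.003 0.031" --pt "-0.008 0.045 -0.006 -0.003 -0.003 0.031" --pt "-0.006 0.046 -0.005 -0.003 -0.003 0.031" --pt "-0.004 0.046 -0.005 -0.003 -0.003 0.031" --pt "-0.002 0.046 -0.005 -0.003 -0.003 0.031" --pt "0 0.046 -0.005 -0.003 -0.003 0.031" --pt "0.002 0.04 -0.003 -0.003 -0.003 0.031" --pt "0 0 0 0 0 0"

```text
t: 6.88
tool_pos: [0.4732, -0.2555, 0.4297]
tcp_rot: [0.994, -0.112, 0.011, -0.004]
contact_force: [-0.4, -0.1, -0.3]
grip_width: 0.0002
```

```bash
cat > tilt.py <<'E'
# python3 tilt.py ytip ztip back phi [xoff]: tip centre (bin mm), backed off along the tool axis
import sys,numpy as np
from scipy.spatial.transform import Rotation as R
from g import go
def pose(y,z,back,phi,x=0):
    a=np.radians(-11.85);bx=np.array([np.cos(a),np.sin(a),0]);by=np.array([-np.sin(a),np.cos(a),0]);f=np.radians(phi)
    d=by*np.sin(f)-np.array([0,0,np.cos(f)]); o=np.array([.545,.1449,0])
    p=o+bx*x/1e3+by*y/1e3+np.array([0,0,z/1e3])-d*(14+back)/1e3
    return p,R.from_matrix(np.stack([bx,np.cross(d,bx),d],1))
if __name__=='__main__':
    v=list(map(float,sys.argv[1:])); p,r=pose(*v); print('target',p.round(4)); go(p,r)
    from workcell import sensors; print(sensors.observe()['joint_pos'].round(2))
E
python3 tilt.py -140 140 200 40
```

```text
target [ 0.488  -0.1267  0.3039]
pos [ 0.4732 -0.2555  0.4297] yaw_y -102.8 t 6.88
total shares [-0.021  -0.1595  0.1583] [ 0.438 -0.017 -0.006] N 6
[-0.0035, -0.0266, 0.0264, 0.0731, -0.0028, -0.001]
[-0.0033, -0.0234, 0.0293, 0.0731, -0.0028, -0.001]
[-0.0032, -0.0199, 0.0318, 0.0731, -0.0028, -0.001]
[-0.003, -0.0161, 0.0339, 0.0731, -0.0028, -0.001]
[-0.0028, -0.0121, 0.0355, 0.0731, -0.0028, -0.001]
[-0.0027, -0.008, 0.0367, 0.0731, -0.0028, -0.001]
[ 0.53  0.11 -0.12  1.51 -0.    1.5  -1.38]
```

Emit:
step_arm --pt "0 0 0.01 0.073 -0.003 0" --pt "0 0 0.01 0.073 -0.003 0" --pt "0 0 0.01 0.073 -0.003 0" --pt "0 0.005 0.01 0.073 -0.003 0" --pt "0 0.005 0.01 0.073 -0.003 0" --pt "0 0.005 0.01 0.073 -0.003 0"

```text
t: 7.38
tool_pos: [0.4888, -0.2426, 0.3874]
tcp_rot: [0.931, -0.087, 0.048, -0.352]
contact_force: [0.1, -0.7, -1.0]
grip_width: -0.0002
```

```bash
python3 tilt.py -140 140 150 40
```

```text
target [ 0.4946 -0.0953  0.2656]
pos [ 0.4888 -0.2426  0.3874] yaw_y -99.9 t 7.38
total shares [-0.0332 -0.0358  0.2339] [-0.017 -0.009  0.016] N 5
[-0.0066, -0.0072, 0.0468, -0.0035, -0.0019, 0.0033]
[-0.0065, -0.0074, 0.0468, -0.0035, -0.0019, 0.0033]
[-0.0064, -0.0076, 0.0467, -0.0035, -0.0019, 0.0033]
[-0.0063, -0.0078, 0.0467, -0.0035, -0.0019, 0.0033]
[-0.0062, -0.008, 0.0467, -0.0035, -0.0019, 0.0033]
[ 0.79  0.33 -0.07  1.5  -0.61  1.68 -1.  ]
```

Emit:
step_arm --pt "-0.009 -0.008 0.045 -0.003 -0.002 0.004" --pt "-0.009 -0.008 0.045 -0.003 -0.002 0.004" --pt "-0.008 -0.008 0.045 -0.003 -0.002 0.004" --pt "-0.006 -0.008 0.04 -0.003 -0.002 0.004" --pt "0 0 0 0 0 0"

```text
t: 7.8
tool_pos: [0.491, -0.1282, 0.284]
tcp_rot: [0.931, -0.106, 0.035, -0.348]
contact_force: [0.1, 0.7, 0.2]
grip_width: 0.0001
```

```bash
python3 tilt.py -140 140 60 40; python3 - <<'E'
from h import *
for n in ('side','scene','wrist'): cv2.imwrite(f"pics/{n}8.png",viewer.snapshot(n)[:,:,::-1])
E
```

```text
target [ 0.5065 -0.0387  0.1967]
pos [ 0.491  -0.1282  0.284 ] yaw_y -103.2 t 7.8
total shares [-0.0049 -0.0143  0.1568] [-0.01  -0.002 -0.011] N 4
[-0.0012, -0.0036, 0.0392, -0.0025, -0.0005, -0.0028]
[-0.0012, -0.0037, 0.0392, -0.0025, -0.0005, -0.0028]
[-0.0011, -0.0039, 0.0392, -0.0025, -0.0005, -0.0028]
[-0.0011, -0.004, 0.0391, -0.0025, -0.0005, -0.0028]
[ 0.68  0.27 -0.13  1.8  -0.64  1.38 -1.02]
```

View pics/side8.png

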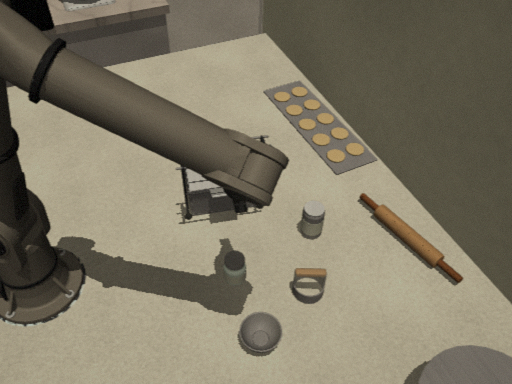

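View pics/scene8.png

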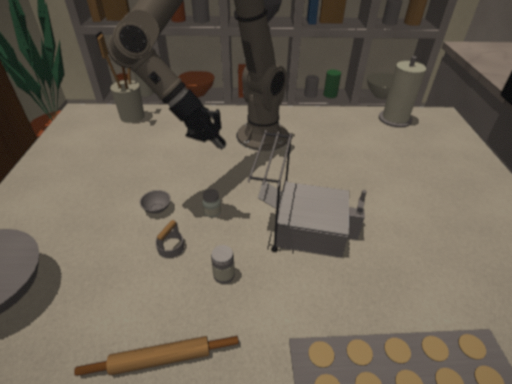

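View pics/wrist8.png

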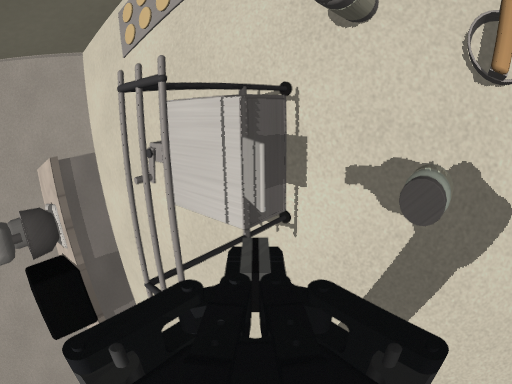

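```bash
python3 - <<'E'
from h import *
a=cv2.imread('pics/wrist8.png');cv2.imwrite('pics/w8c.png',cv2.resize(a[80:290,130:310],None,fx=3.5,fy=2.8,interpolation=cv2.INTER_CUBIC))
c=viewer.get_calibration('wrist')
yw=np.radians(-11.85)
for u,v,z in ((264,141,.142),(266,210,.142),(264,141,.0)):
    w=fray(c,u,v,z); d=w[:2]-[.545,.1449]; print(w,np.cos(yw)*d[0]+np.sin(yw)*d[1],-np.sin(yw)*d[0]+np.cos(yw)*d[1])
print(sensors.observe()['tool_pos'])
E
```

```text
[ 0.55354733 -0.03398277  0.142     ] 0.04509878979787088 -0.1733153251258099
[ 0.47781428 -0.01994727  0.142     ] -0.03190248038672708 -0.17513073888974848
[0.55409645 0.08331519 0.        ] 0.021549041079289576 -0.05840438853794584
[ 0.4931495  -0.1355282   0.28767776]
```

View pics/w8c.png

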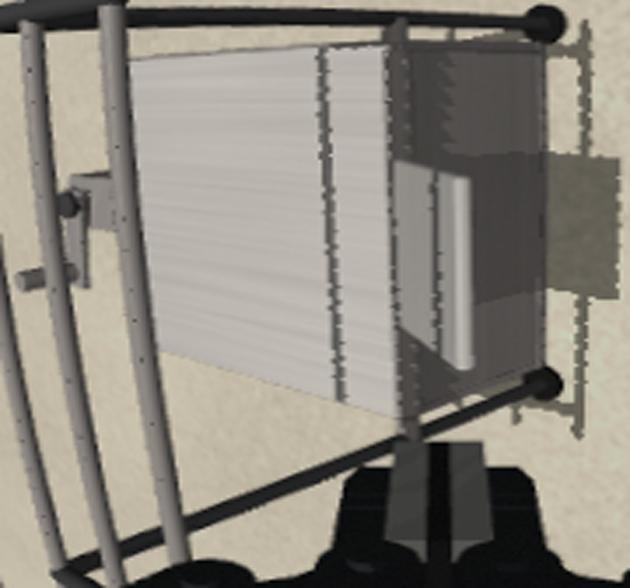

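```bash
python3 tilt.py -138 158 0 40 3
```

```text
target [5.177e-01 4.000e-04 1.687e-01]
pos [ 0.4931 -0.1355  0.2877] yaw_y -103.2 t 7.95
total shares [-0.0088 -0.0342  0.2251] [-0.007 -0.009 -0.012] N 5
[-0.0018, -0.0068, 0.045, -0.0013, -0.0019, -0.0023]
[-0.0016, -0.0069, 0.045, -0.0013, -0.0019, -0.0023]
[-0.0014, -0.007, 0.045, -0.0013, -0.0019, -0.0023]
[-0.0013, -0.0071, 0.045, -0.0013, -0.0019, -0.0023]
[-0.0011, -0.0072, 0.045, -0.0013, -0.0019, -0.0023]
[ 0.68  0.27 -0.13  1.79 -0.64  1.39 -1.02]
```

```bash
python3 tilt.py -142 146 80 48 3
```

```text
target [ 0.5044 -0.0631  0.2089]
pos [ 0.4931 -0.1355  0.2877] yaw_y -103.2 t 7.95
total shares [-0.0069 -0.0053  0.1343] [ 0.082 -0.01  -0.011] N 3
[-0.0023, -0.0018, 0.0448, 0.0274, -0.0034, -0.0037]
[-0.0021, 0.0001, 0.0448, 0.0274, -0.0034, -0.0037]
[-0.0018, 0.0021, 0.0448, 0.0274, -0.0034, -0.0037]
[ 0.68  0.27 -0.13  1.79 -0.64  1.39 -1.02]
```

Emit:
step_arm --pt "-0.002 0 0.02 0.03 -0.003 -0.003" --pt "-0.002 0 0.03 0.03 -0.003 -0.003" --pt "-0.002 0.001 0.035 0.025 -0.003 -0.003" --pt "-0.001 0.002 0.03 0 0 0" --pt "0 0 0 0 0 0"

```text
t: 8.37
tool_pos: [0.5111, -0.0815, 0.2251]
tcp_rot: [0.908, -0.097, 0.055, -0.403]
contact_force: [0.3, 0.6, -0.6]
grip_width: -0.0003
```

```bash
python3 tilt.py -142 146 0 48 3
```

```text
target [ 0.5166 -0.0049  0.1554]
pos [ 0.5111 -0.0815  0.2251] yaw_y -101.4 t 8.37
total shares [-0.0164  0.0009  0.1286] [ 0.001 -0.017  0.003] N 3
[-0.0055, 0.0003, 0.0429, 0.0002, -0.0057, 0.0012]
[-0.0051, 0.0003, 0.0429, 0.0002, -0.0057, 0.0012]
[-0.0047, 0.0003, 0.043, 0.0002, -0.0057, 0.0012]
[ 0.67  0.36 -0.18  1.9  -0.78  1.27 -0.89]
```

Emit:
step_arm --pt "-0.006 0 0.03 0 -0.006 0.001" --pt "-0.006 0 0.035 0 -0.006 0.001" --pt "-0.005 0 0.03 0 -0.005 0.001" --pt "-0.002 0 0.018 0 0 0" --pt "0 0 0 0 0 0"

```text
t: 8.78
tool_pos: [0.5216, -0.0232, 0.1678]
tcp_rot: [0.91, -0.097, 0.053, -0.399]
contact_force: [-0.3, 0.3, -0.3]
grip_width: -0.0
```

```bash
python3 tilt.py -142 146 0 48 3; python3 - <<'E'
from h import *
for n in ('scene','wrist'): cv2.imwrite(f"pics/{n}9.png",viewer.snapshot(n)[:,:,::-1])
a=cv2.imread('pics/scene9.png');cv2.imwrite('pics/s9c.png',cv2.resize(a[70:260,170:370],None,fx=4,fy=3.1,interpolation=cv2.INTER_CUBIC))
E
```

```text
target [ 0.5166 -0.0049  0.1554]
pos [ 0.5216 -0.0232  0.1678] yaw_y -101.5 t 8.78
total shares [-0.0113 -0.0029  0.0258] [ 0.006 -0.015  0.003] N 1
[-0.0113, -0.0029, 0.0258, 0.0061, -0.0146, 0.0028]
[ 0.6   0.41 -0.22  1.99 -0.84  1.1  -0.86]
```

View pics/s9c.png

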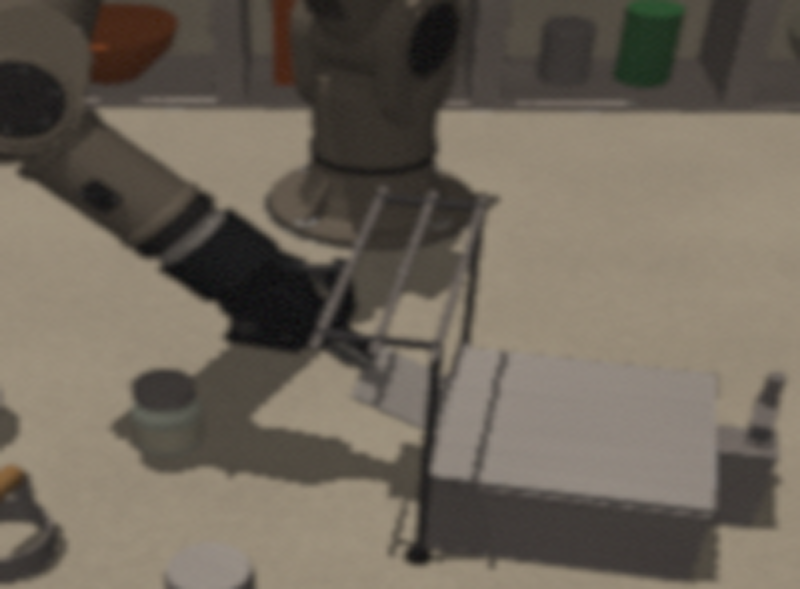

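View pics/wrist9.png

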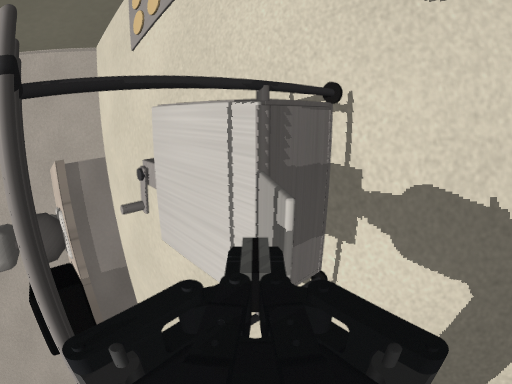

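```bash
cat > arc2.py <<'E'
import sys,numpy as np
from scipy.spatial.transform import Rotation as R
from workcell import sensors
a0,a1,n=map(float,sys.argv[1:4]);n=int(n)
lead=float(sys.argv[4]) if len(sys.argv)>4 else 0
yw=np.radians(-11.85);bx=np.array([np.cos(yw),np.sin(yw),0]);by=np.array([-np.sin(yw),np.cos(yw),0]);o=np.array([.545,.1449,0])
s=sensors.observe();Rc=R.from_quat(s['tcp_rot']);M=Rc.as_matrix();tip=s['tool_pos']+.014*M[:,2]
B=lambda p:np.array([(p-o)@bx,(p-o)@by,p[2]])*1e3
corner=tip+.015*(M[:,1]); print('tip',B(tip).round(1),'corner',B(corner).round(1),'phi',np.degrees(np.arccos(-M[2,2])).round(1),'F',s['contact_force'].round(1),'j',s['joint_pos'].round(2),s['t'])
c=B(corner)[1:]-[-100,98]; rr=np.hypot(*c); al=np.degrees(np.arctan2(c[1],-c[0])-np.arcsin(6/rr)); print('corner r',rr.round(1),'implied tail deg',al.round(1))
p=corner
for a in np.linspace(a0,a1,n+1)[1:]:
    r=np.radians(a);q2=np.array([-100,98])+55*np.array([-np.cos(r),np.sin(r)])+(6-lead)*np.array([np.sin(r),np.cos(r)])
    q=o+bx*.003+by*q2[0]/1e3+np.array([0,0,q2[1]/1e3]); print(round(a),q2.round(1),(Rc.inv().apply(q-p)/.8).round(4).tolist());p=q
E
python3 arc2.py 32 -42 10
```

```text
tip [  13.6 -161.3  159.5] corner [  13.7 -171.4  148.5] phi 47.4 F [-0.1 -0.1 -0. ] j [ 0.6   0.41 -0.22  1.98 -0.84  1.1  -0.86] 8.8833
corner r 87.5 implied tail deg 31.3
25 [-147.5  126.4] [-0.0144, 0.0001, 0.0404]
17 [-150.8  120. ] [-0.0001, 0.0086, 0.0024]
10 [-153.2  113.3] [-0.0001, 0.0082, 0.0035]
2 [-154.7  106.3] [-0.0002, 0.0077, 0.0045]
-5 [-155.3   99.2] [-0.0002, 0.0071, 0.0055]
-12 [-155.   92.] [-0.0002, 0.0063, 0.0063]
-20 [-153.8   85. ] [-0.0002, 0.0054, 0.0071]
-27 [-151.7   78.2] [-0.0002, 0.0045, 0.0077]
-35 [-148.7   71.7] [-0.0002, 0.0034, 0.0082]
-42 [-144.9   65.7] [-0.0002, 0.0024, 0.0086]
```

Emit:
step_arm --pt "-0.006 -0.006 0.008 0 -0.006 0" --pt "-0.006 -0.002 0.014 0 -0.006 0" --pt "-0.004 -0.001 0.014 0 -0.003 0" --pt "0 0 0 0 0 0"

```text
t: 9.22
tool_pos: [0.5203, -0.0056, 0.1568]
tcp_rot: [0.912, -0.097, 0.05, -0.395]
contact_force: [-0.3, 0.2, 0.2]
grip_width: 0.0001
```

```bash
python3 arc2.py 32 -42 10
```

```text
tip [   7.  -142.2  147.2] corner [   7.  -152.5  136.3] phi 46.9 F [-0.3  0.2  0.2] j [ 0.58  0.41 -0.23  2.01 -0.86  1.05 -0.86] 9.2167
corner r 64.9 implied tail deg 30.8
25 [-147.5  126.4] [-0.0053, 0.0048, 0.0129]
17 [-150.8  120. ] [-0.0001, 0.0086, 0.0025]
10 [-153.2  113.3] [-0.0001, 0.0082, 0.0035]
2 [-154.7  106.3] [-0.0001, 0.0077, 0.0046]
-5 [-155.3   99.2] [-0.0001, 0.007, 0.0055]
-12 [-155.   92.] [-0.0001, 0.0062, 0.0064]
-20 [-153.8   85. ] [-0.0002, 0.0054, 0.0071]
-27 [-151.7   78.2] [-0.0002, 0.0044, 0.0078]
-35 [-148.7   71.7] [-0.0002, 0.0034, 0.0083]
-42 [-144.9   65.7] [-0.0002, 0.0023, 0.0086]
```

Emit:
step_arm --pt "-0.003 0.004 0.01 0 -0.003 0" --pt "0 0.008 0.004 0 0 0" --pt "0 0.009 0.004 0 0 0" --pt "0 0.008 0.005 0 0 0" --pt "0 0.008 0.006 0 0 0"

```text
t: 9.63
tool_pos: [0.5221, -0.0051, 0.1276]
tcp_rot: [0.909, -0.092, 0.052, -0.402]
contact_force: [-3.6, -4.4, 11.1]
grip_width: 0.0001
```

```bash
python3 arc2.py 10 -42 7; python3 - <<'E'
from h import *
for n in ('scene','wrist'): cv2.imwrite(f"pics/{n}10.png",viewer.snapshot(n)[:,:,::-1])
a=cv2.imread('pics/scene10.png');cv2.imwrite('pics/s10c.png',cv2.resize(a[70:260,170:370],None,fx=4,fy=3.1,interpolation=cv2.INTER_CUBIC))
E
```

```text
tip [   8.6 -141.1  118.2] corner [   8.8 -151.2  107.1] phi 47.8 F [-3.6 -4.4 11.1] j [ 0.59  0.47 -0.24  2.02 -0.88  1.02 -0.79] 9.6333
corner r 52.0 implied tail deg 3.5
3 [-154.7  106.5] [-0.0072, 0.0035, -0.0028]
-5 [-155.3   99.3] [-0.0002, 0.0071, 0.0054]
-12 [-155.    92.2] [-0.0002, 0.0064, 0.0063]
-20 [-153.8   85.1] [-0.0002, 0.0055, 0.0071]
-27 [-151.7   78.2] [-0.0002, 0.0046, 0.0077]
-35 [-148.7   71.7] [-0.0002, 0.0035, 0.0082]
-42 [-144.9   65.7] [-0.0002, 0.0024, 0.0086]
```

View pics/s10c.png

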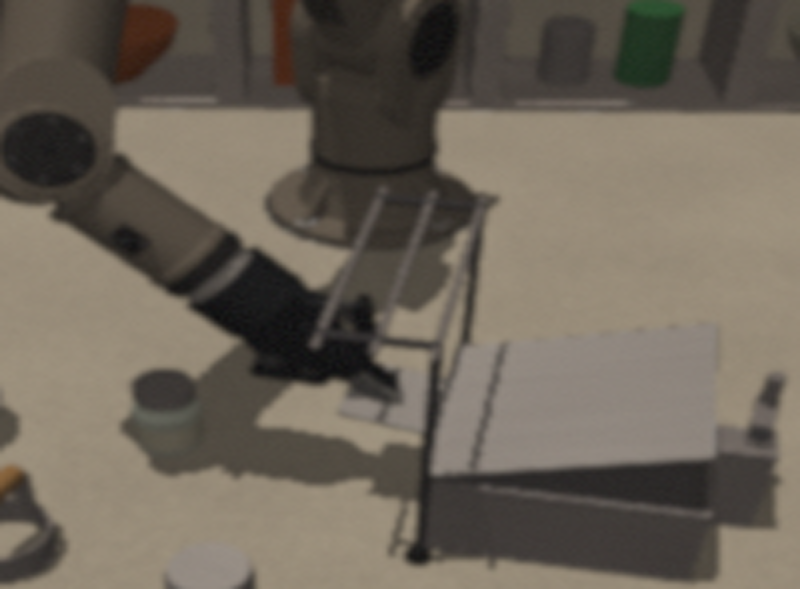

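Emit:
step_arm --pt "-0.002 0.009 0.003 0 -0.003 0" --pt "-0.002 0.009 0.005 0 -0.002 0" --pt "0 0.008 0.006 0 0 0" --pt "0 0.007 0.007 0 0 0" --pt "0 0.006 0.008 0 0 0"

```text
t: 10.15
tool_pos: [0.5222, -0.0056, 0.0969]
tcp_rot: [0.906, -0.088, 0.05, -0.411]
contact_force: [-3.6, -3.4, 8.5]
grip_width: -0.0002
```

```bash
python3 arc2.py -22 -44 4 1
```

```text
tip [   8.7 -141.4   87.7] corner [   9.  -151.3   76.4] phi 49.0 F [-3.6 -3.4  8.5] j [ 0.6   0.54 -0.25  2.02 -0.9   0.99 -0.72] 10.15
corner r 55.6 implied tail deg -29.0
-28 [-151.1   77. ] [-0.0074, -0.0009, -0.0004]
-33 [-148.9   72.2] [-0.0001, 0.0027, 0.0061]
-38 [-146.2   67.7] [-0.0001, 0.0021, 0.0063]
-44 [-143.    63.4] [-0.0001, 0.0015, 0.0065]
```

Emit:
step_arm --pt "0 0.004 0.007 0 0 0" --pt "0 0.003 0.007 0 0 0" --pt "0 0.003 0.007 0 0 0"

```text
t: 10.4
tool_pos: [0.5236, 0.0001, 0.0843]
tcp_rot: [0.903, -0.088, 0.05, -0.417]
contact_force: [-22.2, -31.1, 52.8]
grip_width: -0.0001
```

```bash
python3 arc2.py -40 -48 3 1
```

```text
tip [   8.9 -135.4   75.2] corner [   9.1 -145.2   63.8] phi 49.6 F [-22.2 -31.1  52.8] j [ 0.6   0.57 -0.26  2.03 -0.92  0.97 -0.7 ] 10.4
corner r 56.6 implied tail deg -43.2
-43 [-143.8   64.4] [-0.0076, -0.0017, 0.0007]
-45 [-142.2   62.4] [-0.0, 0.0006, 0.0032]
-48 [-140.5   60.5] [-0.0, 0.0005, 0.0032]
```

Emit:
step_arm --pt "0 0 -0.012 0 0 0" --pt "0 0 -0.03 0 0 0" --pt "0 0.003 -0.045 0 0 0" --pt "0 0.003 -0.05 0 0 0" --pt "0 0.003 -0.05 0 0 0" --pt "0 0.003 -0.05 0 0 0" --pt "0 0.003 -0.03 0 0 0"

```text
t: 10.98
tool_pos: [0.4837, -0.1685, 0.2149]
tcp_rot: [0.902, -0.085, 0.044, -0.421]
contact_force: [1.1, -1.3, 0.8]
grip_width: 0.0001
```

```bash
python3 arc2.py -40 -48 1 1|head -1; python3 - <<'E'
from h import *
for n in ('scene','wrist'): cv2.imwrite(f"pics/{n}11.png",viewer.snapshot(n)[:,:,::-1])
a=cv2.imread('pics/scene11.png');cv2.imwrite('pics/s11c.png',cv2.resize(a[70:260,170:370],None,fx=4,fy=3.1,interpolation=cv2.INTER_CUBIC))
E
```

```text
tip [   4.3 -308.6  205.9] corner [   4.5 -318.2  194.4] phi 50.1 F [ 1.1 -1.3  0.8] j [ 0.79  0.46 -0.13  1.8  -0.71  1.41 -0.79] 10.9833
```

View pics/s11c.png

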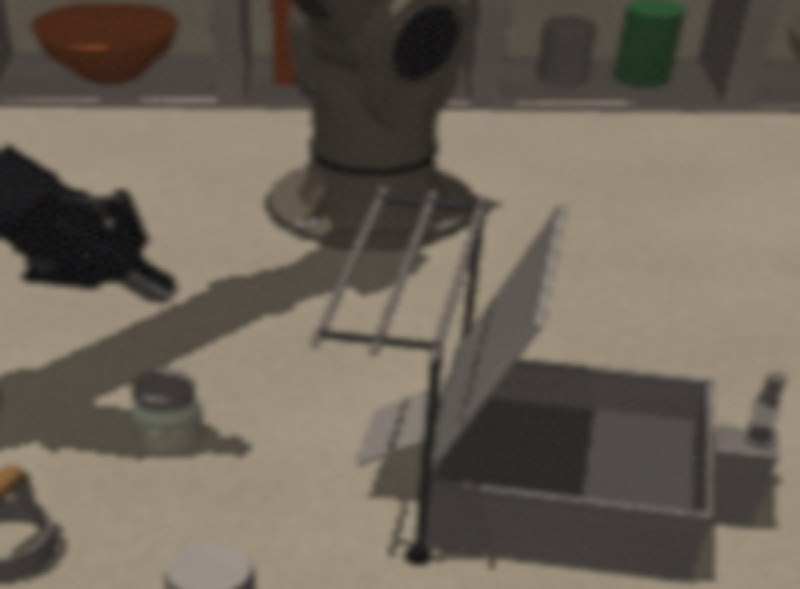

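View pics/wrist11.png

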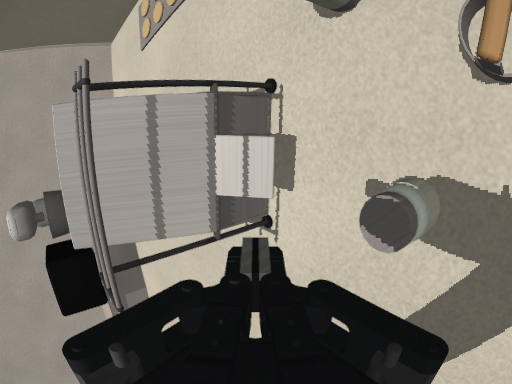

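```bash
python3 - <<'E'
from h import *
S=viewer.get_calibration('scene')
yw=-.2065;c,s=np.cos(yw),np.sin(yw)
def W(x,y,z): return np.array([.545+c*x/1e3-s*y/1e3,.1449+s*x/1e3+c*y/1e3,z/1e3])
for th in (1.25,1.2,1.1):
  e=[(-100+200*np.cos(th)-6*np.sin(th)*0,98+200*np.sin(th)) for _ in (0,)][0]
  for x in (93,-93):
    q=proj(S,W(x,*e)); print(th,e,x,((q-[170,70])*[4,3.1]).round(0))
for x in (93,-93): q=proj(S,W(x,-40,289)); print(x,((q-[170,70])*[4,3.1]).round(0))
E
```

```text
1.25 (np.float64(-36.935527520946266), np.float64(287.7969238711172)) 93 [543. 322.]
1.25 (np.float64(-36.935527520946266), np.float64(287.7969238711172)) -93 [568. 198.]
1.2 (np.float64(-27.52844910466527), np.float64(284.4078171934452)) 93 [557. 327.]
1.2 (np.float64(-27.52844910466527), np.float64(284.4078171934452)) -93 [581. 202.]
1.1 (np.float64(-9.280775714884541), np.float64(276.2414720122871)) 93 [586. 338.]
1.1 (np.float64(-9.280775714884541), np.float64(276.2414720122871)) -93 [605. 212.]
93 [538. 320.]
-93 [564. 196.]
```

```bash
python3 - <<'E'
from h import *
S=viewer.get_calibration('scene');D=viewer.get_calibration('side')
print('can',ray(S,130+462/5,180+370/5,.1),ray(D,215+495/5,195+68/5,.1))
print('jar',ray(S,130+402/5,180+72/5,.08),ray(D,215+98/5,195+320/5,.08))
print('bowl',ray(S,155.5,201,.042),ray(D,261,329,.042))
E
python3 g.py 0.6235 -0.285 0.25 -115.7
```

```text
can [ 0.72817247 -0.11723157  0.1       ] [ 0.71748525 -0.12260571  0.1       ]
jar [ 0.47654934 -0.17292504  0.08      ] [ 0.46636276 -0.17695541  0.08      ]
bowl [ 0.46839338 -0.35412565  0.042     ] [ 0.45777942 -0.35618841  0.042     ]
pos [ 0.4845 -0.1703  0.2145] yaw_y -100.5 t 11.08
total shares [ 0.1987  0.0364 -0.1092] [-0.553  0.064  0.154] N 8
[0.0248, 0.0045, -0.0136, -0.0691, 0.008, 0.0192]
[0.0252, 0.0052, -0.0128, -0.0691, 0.008, 0.0192]
[0.0255, 0.0058, -0.0119, -0.0691, 0.008, 0.0192]
[0.0258, 0.0063, -0.0109, -0.0691, 0.008, 0.0192]
[0.0261, 0.0066, -0.0099, -0.0691, 0.008, 0.0192]
[0.0265, 0.0068, -0.0088, -0.0691, 0.008, 0.0192]
[0.0268, 0.0069, -0.0077, -0.0691, 0.008, 0.0192]
[0.0271, 0.0069, -0.0066, -0.0691, 0.008, 0.0192]
```

Emit:
step_arm --pt "0.022 -0.01 -0.03 -0.07 0.008 0.02" --pt "0.022 -0.01 -0.03 -0.07 0.008 0.02" --pt "0.025 -0.005 -0.025 -0.07 0.008 0.02" --pt "0.026 0 -0.015 -0.07 0.008 0.02" --pt "0.026 0.005 -0.01 -0.07 0.008 0.02" --pt "0.026 0.007 0 -0.07 0.008 0.02" --pt "0.027 0.007 0 -0.07 0.008 0.02" --pt "0.02 0.007 0 -0.06 0.008 0.02" --grip -0.3

```text
t: 11.75
tool_pos: [0.6142, -0.2842, 0.2825]
tcp_rot: [0.971, -0.237, -0.007, 0.013]
contact_force: [0.4, 1.1, -0.5]
grip_width: 0.0557
```

```bash
python3 g.py 0.6235 -0.285 0.25 -115.7
```

```text
pos [ 0.6142 -0.2842  0.2825] yaw_y -117.4 t 11.75
total shares [ 0.0112 -0.0056  0.0404] [ 0.018  0.005 -0.019] N 1
[0.0112, -0.0056, 0.0404, 0.0182, 0.0055, -0.0189]
```

Emit:
step_arm --pt "0.005 -0.003 0.02 0.01 0.003 -0.01" --pt "0.005 -0.003 0.02 0.008 0.003 -0.008" --pt "0 0 0.01 0 0 0" --pt "0 0 0 0 0 0" --pt "0 0 0 0 0 0" --pt "0 0 0 0 0 0"

```text
t: 12.25
tool_pos: [0.63, -0.269, 0.2343]
tcp_rot: [0.977, -0.212, -0.003, -0.002]
contact_force: [-0.2, 0.1, -0.7]
grip_width: 0.0554
```

```bash
python3 - <<'E'
from h import *
s=sensors.observe();c=viewer.get_calibration('wrist');im=viewer.snapshot('wrist')[:,:,::-1]; print(s['tool_pos'],s['joint_vel'].round(3),sensors.observe()['tool_pos'])
cv2.imwrite("pics/w12.png",im)
h=cv2.cvtColor(im,cv2.COLOR_BGR2HSV);m=cv2.inRange(h,(5,90,60),(25,255,255))
n,l,st,ce=cv2.connectedComponentsWithStats(m)
for i in range(1,n):
    if st[i,4]>150: print(st[i],ce[i])
np.save('c12.npy',c['pose'])
E
```

```text
[ 0.62998555 -0.26897706  0.23426655] [ 0.001 -0.002  0.002  0.002 -0.002  0.005  0.001] [ 0.63004427 -0.26920759  0.2345653 ]
[ 34   0  59  49 769] [60.90377113 18.43693108]
[ 265  141   20   75 1278] [273.90610329 177.81533646]
```

View pics/w12.png

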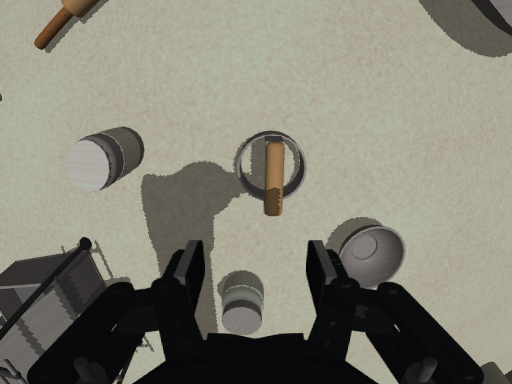

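```bash
python3 - <<'E'
from h import *
c=viewer.get_calibration('wrist');c['pose']=np.load('c12.npy')
im=cv2.imread('pics/w12.png')
h=cv2.cvtColor(im,cv2.COLOR_BGR2HSV);m=cv2.inRange(h,(5,90,60),(25,255,255));m[:130]=0
ys,xs=np.nonzero(m);P=np.array([fray(c,u,v,.084)[:2] for u,v in zip(xs,ys)]).astype(np.float32)
r=cv2.minAreaRect(P*1000);print(r)
bx=cv2.boxPoints(r);print(bx)
for z in(.078,.087):
  P=np.array([fray(c,u,v,z)[:2] for u,v in zip(xs,ys)])
  vx,vy,x0,y0=cv2.fitLine(P.astype(np.float32)*1000,2,0,.01,.01).ravel();print(z,P.mean(0),np.degrees(np.arctan2(vy,vx)))
E
```

```text
((624.4652709960938, -285.4001159667969), (17.346466064453125, 75.34427642822266), 64.69309997558594)
[[ 586.701   -277.13742]
 [ 654.8145  -309.34457]
 [ 662.22955 -293.6628 ]
 [ 594.116   -261.45566]]
0.078 [ 0.62373619 -0.28552349] -25.012287
0.087 [ 0.62627986 -0.2860561 ] -25.012291
```

```bash
python3 g.py 0.625 -0.2855 0.15 -115.2
```

```text
pos [ 0.63   -0.2692  0.2346] yaw_y -114.5 t 12.3
total shares [0.0033 0.0215 0.1056] [-0.002  0.004  0.008] N 3
[0.0011, 0.0072, 0.0352, -0.0007, 0.0013, 0.0027]
[0.0011, 0.0071, 0.0352, -0.0007, 0.0013, 0.0027]
[0.001, 0.0071, 0.0352, -0.0007, 0.0013, 0.0027]
```

Emit:
step_arm --pt "0.001 0.008 0.03 0 0.001 0.003" --pt "0.001 0.008 0.03 0 0.001 0.003" --pt "0.001 0.008 0.03 0 0.001 0.003" --pt "0 0 0 0 0 0" --pt "0 0 0 0 0 0"

```text
t: 12.72
tool_pos: [0.626, -0.2911, 0.1676]
tcp_rot: [0.975, -0.221, 0.006, -0.001]
contact_force: [0.9, 0.4, 0.2]
grip_width: 0.0557
```

```bash
python3 g.py 0.625 -0.2855 0.076 -115.2
```

```text
pos [ 0.626  -0.2911  0.1676] yaw_y -115.5 t 12.72
total shares [-0.0053 -0.0053  0.1145] [-0.003 -0.007 -0.003] N 3
[-0.0018, -0.0018, 0.0382, -0.0009, -0.0022, -0.0011]
[-0.0016, -0.0018, 0.0382, -0.0009, -0.0022, -0.0011]
[-0.0015, -0.0019, 0.0382, -0.0009, -0.0022, -0.0011]
```

Emit:
step_arm --pt "-0.002 -0.002 0.03 -0.001 -0.002 -0.001" --pt "-0.002 -0.002 0.03 -0.001 -0.002 -0.001" --pt "-0.001 -0.001 0.025 0 -0.002 0" --pt "0 0 0.01 0 0 0" --pt "0 0 0 0 0 0"

```text
t: 13.13
tool_pos: [0.6311, -0.2887, 0.1013]
tcp_rot: [0.975, -0.22, 0.009, 0.001]
contact_force: [0.6, -0.1, 0.7]
grip_width: 0.0555
```

```bash
python3 g.py 0.625 -0.2855 0.076 -115.2
```

```text
pos [ 0.6311 -0.2887  0.1013] yaw_y -115.4 t 13.13
total shares [-0.0092 -0.0003  0.0314] [-0.002 -0.012 -0.002] N 1
[-0.0092, -0.0003, 0.0314, -0.0015, -0.0116, -0.0024]
```

Emit:
step_arm --pt "-0.005 0 0.014 0 -0.006 0" --pt "-0.005 0 0.014 0 -0.005 0" --pt "-0.003 0 0.008 0 -0.003 0" --pt "0 0 0 0 0 0" --pt "0 0 0 0 0 0"

```text
t: 13.55
tool_pos: [0.6248, -0.2852, 0.0761]
tcp_rot: [0.976, -0.22, 0.002, -0.001]
contact_force: [0.2, -0.9, 0.7]
grip_width: 0.0554
```

```bash
python3 g.py 0.625 -0.2855 0.076 -115.2; python3 - <<'E'
from h import *
cv2.imwrite("pics/w13.png",viewer.snapshot('wrist')[:,:,::-1])
E
```

```text
pos [ 0.6248 -0.2852  0.0761] yaw_y -115.4 t 13.55
total shares [0.0004 0.0003 0.0001] [-0.002 -0.002 -0.002] N 1
[0.0004, 0.0003, 0.0001, -0.0021, -0.0021, -0.0024]
```

View pics/w13.png

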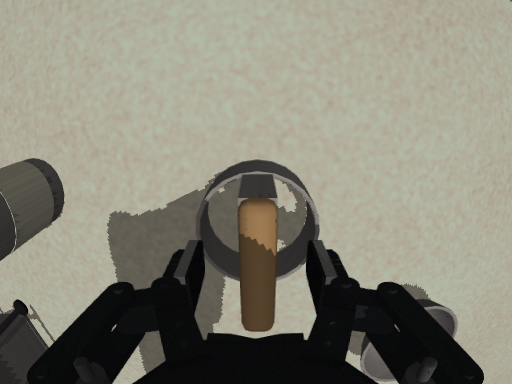

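Emit:
step_arm --pt "0 0 0 0 0 0" --pt "0 0 0 0 0 0" --pt "0 0 0 0 0 0" --pt "0 0 0 0 0 0" --pt "0 0 0 0 0 0" --pt "0 0 0 0 0 0" --pt "0 0 -0.005 0 0 0" --pt "0 0 -0.02 0 0 0" --grip 1.0

```text
t: 14.27
tool_pos: [0.6226, -0.2845, 0.0941]
tcp_rot: [0.976, -0.22, -0.001, -0.002]
contact_force: [0.1, 0.3, -1.5]
grip_width: 0.017
```

Emit:
step_arm --pt "0 0 -0.04 0 0 0" --pt "0 0 -0.045 0 0 0" --pt "0 0 -0.045 0 0 0" --pt "0 0 -0.045 0 0 0" --pt "0 0 -0.045 0 0 0" --pt "0 0 -0.045 0 0 0" --pt "0 0 -0.045 0 0 0" --pt "0 0 -0.045 0 0 0"

```text
t: 14.93
tool_pos: [0.6185, -0.2834, 0.3833]
tcp_rot: [0.975, -0.22, -0.01, -0.003]
contact_force: [0.8, -0.4, -1.3]
grip_width: 0.0169
```

```bash
python3 - <<'E'
from h import *
cv2.imwrite("pics/w14.png",viewer.snapshot('wrist')[:,:,::-1])
E
python3 g.py 0.66 -0.05 0.44 -115.2
```

```text
pos [ 0.6212 -0.2846  0.3928] yaw_y -115.4 t 14.98
total shares [-0.0823 -0.2858 -0.0576] [-0.002  0.004 -0.002] N 6
[-0.0137, -0.0476, -0.0096, -0.0003, 0.0007, -0.0004]
[-0.0137, -0.0476, -0.0096, -0.0003, 0.0007, -0.0004]
[-0.0136, -0.0476, -0.0097, -0.0003, 0.0007, -0.0004]
[-0.0136, -0.0476, -0.0097, -0.0003, 0.0007, -0.0004]
[-0.0136, -0.0477, -0.0098, -0.0003, 0.0007, -0.0004]
[-0.0135, -0.0477, -0.0098, -0.0003, 0.0007, -0.0004]
```

View pics/w14.png

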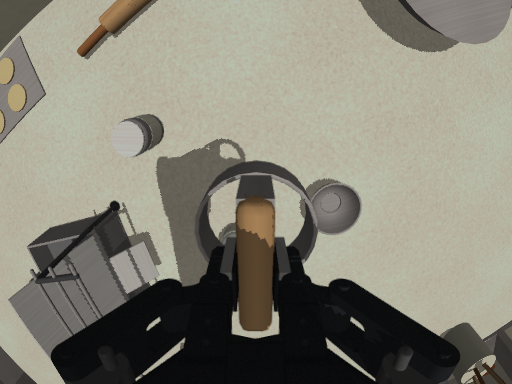

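```bash
python3 g.py 0.5537 0.186 0.45 -115.2
```

```text
pos [ 0.6212 -0.2846  0.3928] yaw_y -115.4 t 14.98
total shares [-0.3289 -0.4954 -0.068 ] [-0.002  0.004 -0.002] N 12
[-0.0274, -0.0413, -0.0057, -0.0002, 0.0003, -0.0002]
[-0.0274, -0.0413, -0.0057, -0.0002, 0.0003, -0.0002]
[-0.0274, -0.0413, -0.0057, -0.0002, 0.0003, -0.0002]
[-0.0274, -0.0413, -0.0057, -0.0002, 0.0003, -0.0002]
[-0.0273, -0.0413, -0.0058, -0.0002, 0.0003, -0.0002]
[-0.0273, -0.0413, -0.0058, -0.0002, 0.0003, -0.0002]
[-0.0273, -0.0413, -0.0058, -0.0002, 0.0003, -0.0002]
[-0.0273, -0.0413, -0.0058, -0.0002, 0.0003, -0.0002]
[-0.0273, -0.0413, -0.0059, -0.0002, 0.0003, -0.0002]
[-0.0273, -0.0413, -0.0059, -0.0002, 0.0003, -0.0002]
[-0.0273, -0.0413, -0.0059, -0.0002, 0.0003, -0.0002]
[-0.0272, -0.0414, -0.0059, -0.0002, 0.0003, -0.0002]
```

Emit:
step_arm --pt "-0.015 -0.025 -0.02 0 0 0" --pt "-0.022 -0.035 -0.015 0 0 0" --pt "-0.026 -0.039 -0.012 0 0 0" --pt "-0.026 -0.039 -0.01 0 0 0" --pt "-0.026 -0.039 -0.006 0 0 0" --pt "-0.026 -0.039 -0.006 0 0 0" --pt "-0.026 -0.039 -0.006 0 0 0"

```text
t: 15.57
tool_pos: [0.5877, -0.0483, 0.4596]
tcp_rot: [0.973, -0.232, 0.003, 0.002]
contact_force: [0.9, 0.4, -1.2]
grip_width: 0.0166
```

```bash
python3 g.py 0.5537 0.186 0.45 -115.2;python3 -c "
from workcell import sensors
print(sensors.observe()['joint_pos'].round(2))"
```

```text
pos [ 0.5877 -0.0483  0.4596] yaw_y -116.8 t 15.57
total shares [-0.1699 -0.2423  0.01  ] [ 0.002 -0.004 -0.018] N 6
[-0.0283, -0.0404, 0.0017, 0.0004, -0.0007, -0.0029]
[-0.0281, -0.0405, 0.0017, 0.0004, -0.0007, -0.0029]
[-0.0279, -0.0406, 0.0018, 0.0004, -0.0007, -0.0029]
[-0.0278, -0.0408, 0.0018, 0.0004, -0.0007, -0.0029]
[-0.0276, -0.0409, 0.0019, 0.0004, -0.0007, -0.0029]
[-0.0274, -0.041, 0.0019, 0.0004, -0.0007, -0.0029]
[ 0.05  0.21 -0.06  1.33  0.02  1.6  -2.04]
```

Emit:
step_arm --pt "-0.028 -0.04 0 0 0 -0.008" --pt "-0.028 -0.04 0 0 0 -0.008" --pt "-0.028 -0.04 0 0 0 -0.008" --pt "-0.027 -0.04 0 0 0 -0.008" --pt "-0.027 -0.04 0 0 0 -0.008" --pt "-0.015 -0.025 0 0 0 -0.004" --pt "0 0 0 0 0 0" --pt "0 0 0 0 0 0"

```text
t: 16.23
tool_pos: [0.5441, 0.1892, 0.4606]
tcp_rot: [0.982, -0.187, 0.004, -0.001]
contact_force: [-0.1, -1.6, -0.8]
grip_width: 0.0167
```

```bash
python3 g.py 0.5537 0.186 0.30 -114; python3 - <<'E'
from h import *
print(sensors.observe()['joint_pos'].round(2))
c=viewer.get_calibration('wrist');print(c['pose'].tolist())
for n in ('scene','wrist'): cv2.imwrite(f"pics/{n}15.png",viewer.snapshot(n)[:,:,::-1])
E
```

```text
pos [0.5441 0.1892 0.4606] yaw_y -111.6 t 16.23
total shares [ 0.0109 -0.      0.2009] [-0.002 -0.005  0.027] N 4
[0.0027, -0.0, 0.0502, -0.0006, -0.0013, 0.0068]
[0.0028, -0.0001, 0.0502, -0.0006, -0.0013, 0.0068]
[0.0029, -0.0002, 0.0502, -0.0006, -0.0013, 0.0068]
[0.003, -0.0002, 0.0502, -0.0006, -0.0013, 0.0068]
[-0.23  0.19 -0.22  1.35  0.05  1.6  -2.39]
[[-0.3680859848182099, -0.8854739770778959, -0.2836345248700507, 0.6179765011884082], [-0.9297863995549392, 0.34950407348117957, 0.11551689842928528, 0.16029817603568078], [-0.0031557856499009494, 0.30623967498988935, -0.951949212132147, 0.5894875660655456], [0.0, 0.0, 0.0, 1.0]]
```

View pics/scene15.png

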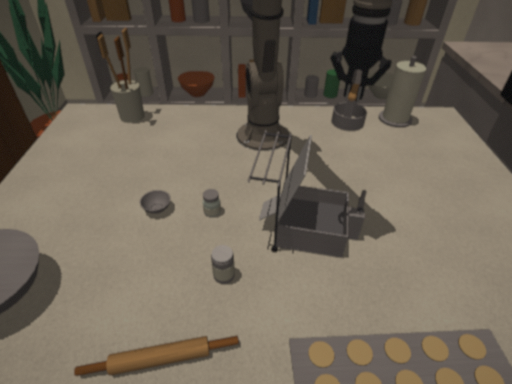

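View pics/wrist15.png

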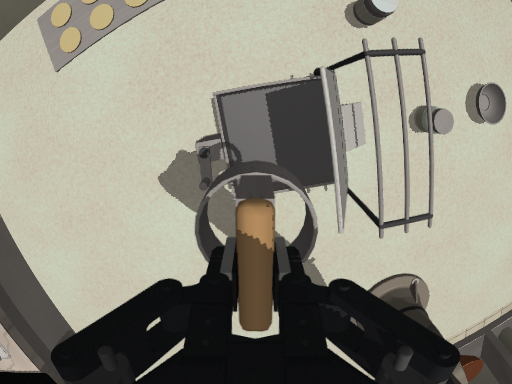

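```bash
python3 - <<'E'
from h import *
c=viewer.get_calibration('wrist');yw=-.2065
for u,v,z in ((324,70,.289),(341,232,.289),(214,94,.095),(313,76,.095),(207,187,.147)):
    w=fray(c,u,v,z); d=w[:2]-[.545,.1449]; print(w.round(4),(np.cos(yw)*d[0]+np.sin(yw)*d[1]).round(4),(-np.sin(yw)*d[0]+np.cos(yw)*d[1]).round(4))
print(sensors.observe()['tool_pos'])
E
python3 g.py 0.5537 0.186 0.30 -114
```

```text
[0.6243 0.0829 0.289 ] 0.0903 -0.0444
[0.4494 0.121  0.289 ] -0.0887 -0.043
[0.6556 0.2182 0.095 ] 0.0932 0.0944
[0.6245 0.0554 0.095 ] 0.0961 -0.0713
[0.5244 0.2788 0.147 ] -0.0477 0.1268
[0.54459481 0.18792279 0.46060639]
pos [0.5446 0.1879 0.4606] yaw_y -111.7 t 16.33
total shares [ 0.0098 -0.0012  0.2009] [-0.002 -0.005  0.025] N 4
[0.0025, -0.0003, 0.0502, -0.0006, -0.0013, 0.0063]
[0.0026, -0.0004, 0.0502, -0.0006, -0.0013, 0.0063]
[0.0027, -0.0005, 0.0502, -0.0006, -0.0013, 0.0063]
[0.0027, -0.0005, 0.0502, -0.0006, -0.0013, 0.0063]
```

Emit:
step_arm --pt "0.003 0.001 0.03 0 -0.001 0" --pt "0.003 0.001 0.045 0 -0.001 0" --pt "0.003 0.001 0.045 0 -0.001 0" --pt "0.003 0.001 0.045 0 -0.001 0" --pt "0 0 0.03 0 0 0" --pt "0 0 0 0 0 0" --pt "0 0 0 0 0 0"

```text
t: 16.92
tool_pos: [0.5602, 0.1651, 0.3024]
tcp_rot: [0.98, -0.201, 0.007, -0.0]
contact_force: [0.6, -0.2, -0.5]
grip_width: 0.017
```

```bash
python3 g.py 0.5528 0.1821 0.20 -112; python3 - <<'E'
from h import *
for n in ('scene','wrist'): cv2.imwrite(f"pics/{n}16.png",viewer.snapshot(n)[:,:,::-1])
a=cv2.imread('pics/scene16.png');cv2.imwrite('pics/s16c.png',cv2.resize(a[70:260,200:400],None,fx=4,fy=3.1,interpolation=cv2.INTER_CUBIC))
E
```

```text
pos [0.5602 0.1651 0.3024] yaw_y -113.1 t 16.92
total shares [-0.0185 -0.0155  0.1278] [-0.002 -0.008 -0.013] N 3
[-0.0062, -0.0052, 0.0426, -0.0007, -0.0027, -0.0043]
[-0.006, -0.0052, 0.0426, -0.0007, -0.0027, -0.0043]
[-0.0057, -0.0053, 0.0426, -0.0007, -0.0027, -0.0043]
```

View pics/s16c.png

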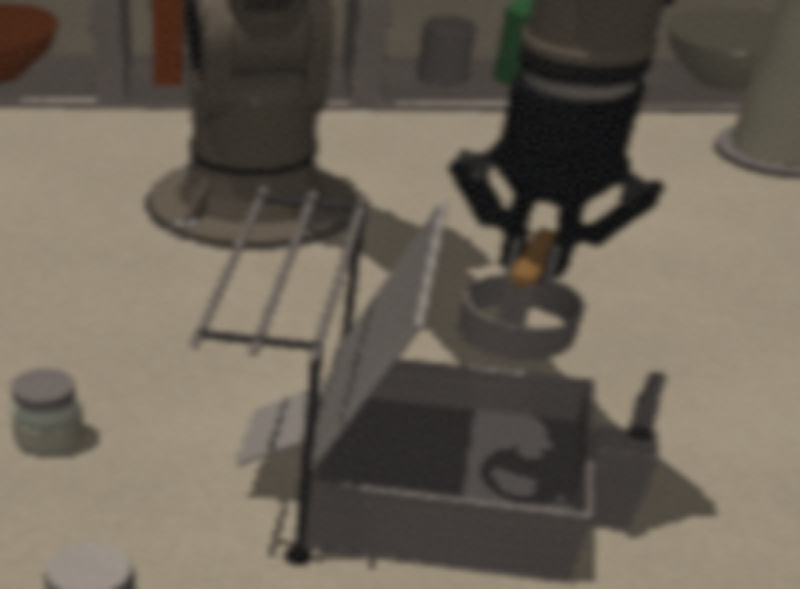

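View pics/wrist16.png

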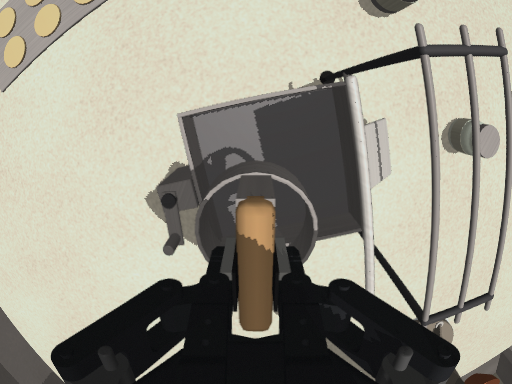

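Emit:
step_arm --pt "-0.008 -0.008 0 -0.001 -0.004 -0.004" --pt "-0.008 -0.008 0.01 -0.001 -0.004 -0.004" --pt "-0.004 -0.004 0.03 0 0 -0.003" --pt "-0.002 -0.002 0.03 0 0 0" --pt "0 0 0 0 0 0" --pt "0 0 0 0 0 0"

```text
t: 17.52
tool_pos: [0.5562, 0.1971, 0.257]
tcp_rot: [0.982, -0.19, 0.009, -0.007]
contact_force: [1.0, 0.1, -0.8]
grip_width: 0.0171
```

```bash
python3 g.py 0.5528 0.1821 0.117 -112; python3 - <<'E'
from h import *
for n in ('scene','wrist'): cv2.imwrite(f"pics/{n}17.png",viewer.snapshot(n)[:,:,::-1])
a=cv2.imread('pics/scene17.png');cv2.imwrite('pics/s17c.png',cv2.resize(a[70:260,200:400],None,fx=4,fy=3.1,interpolation=cv2.INTER_CUBIC))
E
```

```text
pos [0.5562 0.1971 0.257 ] yaw_y -111.9 t 17.52
total shares [0.0004 0.0222 0.1746] [-0.012 -0.009  0.001] N 4
[0.0001, 0.0055, 0.0437, -0.0029, -0.0023, 0.0003]
[0.0003, 0.0053, 0.0437, -0.0029, -0.0023, 0.0003]
[0.0004, 0.0051, 0.0437, -0.0029, -0.0023, 0.0003]
[0.0006, 0.005, 0.0437, -0.0029, -0.0023, 0.0003]
```

View pics/wrist17.png

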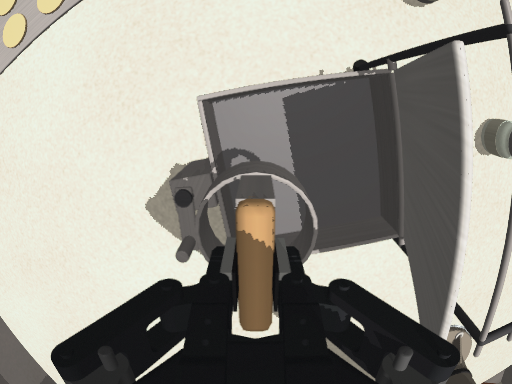

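View pics/s17c.png

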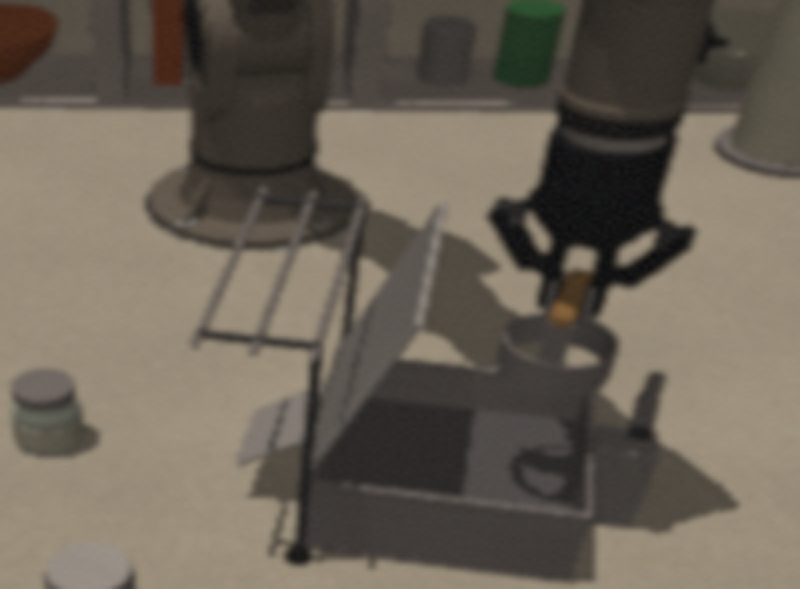

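Emit:
step_arm --pt "0 0.006 0.003 -0.003 -0.003 0" --pt "0 0.006 0.006 -0.003 -0.003 0" --pt "0 0.004 0.01 -0.003 -0.002 0" --pt "0 0.002 0.01 0 0 0" --pt "0 0 0 0 0 0" --pt "0 0 0 0 0 0"

```text
t: 18.12
tool_pos: [0.5534, 0.1816, 0.2363]
tcp_rot: [0.982, -0.191, 0.004, -0.003]
contact_force: [0.1, -0.0, -1.0]
grip_width: 0.0171
```

```bash
python3 g.py 0.5528 0.1821 0.117 -112
```

```text
pos [0.5534 0.1816 0.2363] yaw_y -112.0 t 18.12
total shares [-0.002   0.0007  0.1491] [-0.004 -0.005 -0.001] N 3
[-0.0007, 0.0002, 0.0497, -0.0015, -0.0015, -0.0002]
[-0.0005, 0.0001, 0.0497, -0.0015, -0.0015, -0.0002]
[-0.0004, 0.0, 0.0497, -0.0015, -0.0015, -0.0002]
```

Well placed. Lowering in small rows, then checking.

Emit:
step_arm --pt "0 0 0.015 -0.001 -0.001 0" --pt "0 0 0.018 -0.001 -0.001 0" --pt "0 0 0.018 -0.001 -0.001 0" --pt "0 0 0.018 0 -0.001 0" --pt "0 0 0.01 0 0 0" --pt "0 0 0 0 0 0"

```text
t: 18.62
tool_pos: [0.5541, 0.182, 0.1681]
tcp_rot: [0.982, -0.191, 0.001, -0.001]
contact_force: [-0.1, -0.2, -1.8]
grip_width: 0.0169
```

```bash
python3 g.py 0.5528 0.1821 0.117 -112; python3 - <<'E'
from h import *
for n in ('scene','wrist'): cv2.imwrite(f"pics/{n}18.png",viewer.snapshot(n)[:,:,::-1])
a=cv2.imread('pics/scene18.png');cv2.imwrite('pics/s18c.png',cv2.resize(a[70:260,200:400],None,fx=4,fy=3.1,interpolation=cv2.INTER_CUBIC))
E
```

```text
pos [0.5541 0.182  0.1681] yaw_y -112.1 t 18.62
total shares [-0.0016  0.0007  0.0639] [-0.002 -0.001 -0.001] N 2
[-0.0008, 0.0003, 0.0319, -0.001, -0.0004, -0.0003]
[-0.0008, 0.0003, 0.0319, -0.001, -0.0004, -0.0003]
```

View pics/s18c.png

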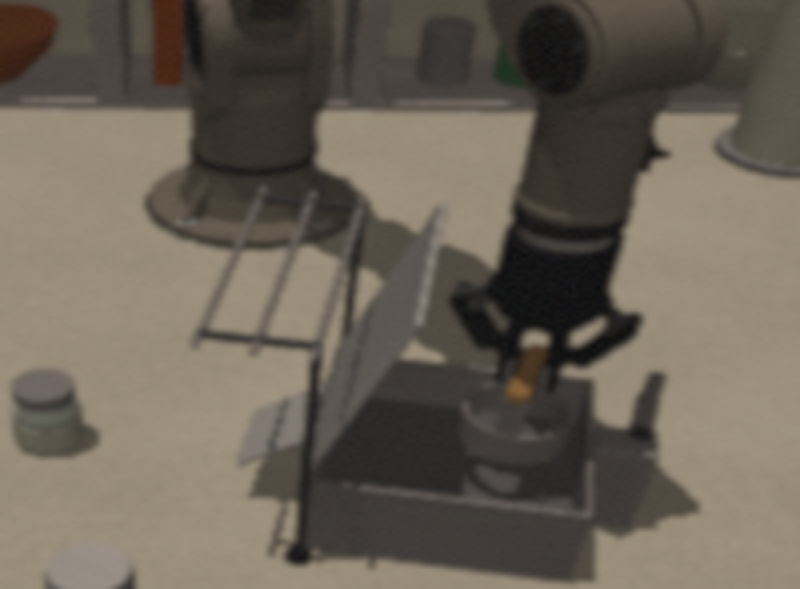

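View pics/wrist18.png

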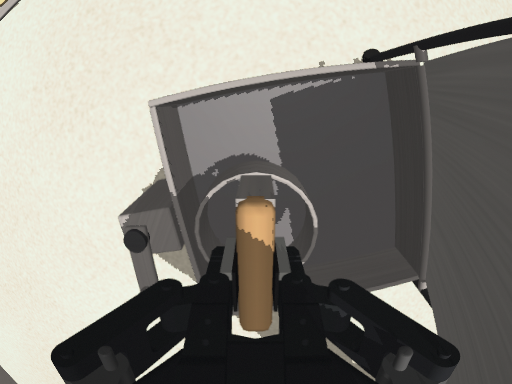

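Emit:
step_arm --pt "-0.001 0 0.015 0 0 0" --pt "-0.001 0 0.015 0 0 0" --pt "0 0 0.015 0 0 0" --pt "0 0 0.006 0 0 0" --pt "0 0 0 0 0 0"

```text
t: 19.13
tool_pos: [0.5568, 0.1847, 0.13]
tcp_rot: [0.982, -0.191, 0.006, -0.005]
contact_force: [-1.2, -0.7, -0.7]
grip_width: 0.0167
```

```bash
python3 g.py 0.5528 0.1821 0.117 -112
```

```text
pos [0.5568 0.1847 0.13  ] yaw_y -112.1 t 19.13
total shares [-0.0036  0.0051  0.0162] [-0.007 -0.006 -0.001] N 1
[-0.0036, 0.0051, 0.0162, -0.0071, -0.0063, -0.0006]
```

Emit:
step_arm --pt "-0.001 0.002 0.005 -0.004 -0.003 0" --pt "-0.001 0.001 0.005 -0.003 -0.003 0" --pt "0 0 0.004 0 0 0" --pt "0 0 0 0 0 0"

```text
t: 19.47
tool_pos: [0.5555, 0.1835, 0.1194]
tcp_rot: [0.982, -0.191, 0.001, -0.0]
contact_force: [-0.0, -0.6, -1.4]
grip_width: 0.0166
```

```bash
python3 g.py 0.5528 0.1821 0.117 -112
```

```text
pos [0.5555 0.1835 0.1194] yaw_y -112.1 t 19.47
total shares [-0.0024  0.0029  0.003 ] [-0.001 -0.001 -0.001] N 1
[-0.0024, 0.0029, 0.003, -0.0007, -0.0012, -0.0008]
```

Emit:
step_arm --pt "0 0 0.004 0 0 0" --pt "0 0 0.003 0 0 0" --pt "0 0 0.003 0 0 0" --pt "0 0 0 0 0 0"

```text
t: 19.8
tool_pos: [0.5567, 0.1839, 0.1183]
tcp_rot: [0.981, -0.192, 0.002, -0.0]
contact_force: [0.1, 0.4, -1.3]
grip_width: 0.0167
```

Emit:
step_arm --pt "0 0 0.006 0 0 0" --pt "0 0 0.006 0 0 0" --pt "0 0 0.005 0 0 0"

```text
t: 20.05
tool_pos: [0.5581, 0.1842, 0.1171]
tcp_rot: [0.981, -0.193, 0.003, -0.0]
contact_force: [-8.2, -3.4, 20.2]
grip_width: 0.0167
```

Emit:
step_arm --pt "-0.001 0 -0.001 0 0 0" --pt "0 0 0 0 0 0"

```text
t: 20.22
tool_pos: [0.5583, 0.1849, 0.1201]
tcp_rot: [0.981, -0.193, 0.005, -0.001]
contact_force: [-0.2, -0.2, -1.3]
grip_width: 0.0171
```

Emit:
step_arm --pt "0 0 0 0 0 0" --pt "0 0 0 0 0 0" --pt "0 0 0 0 0 0" --pt "0 0 0 0 0 0" --pt "0 0 0 0 0 0" --grip 0.1

```text
t: 20.63
tool_pos: [0.5586, 0.1849, 0.1182]
tcp_rot: [0.981, -0.193, 0.005, -0.001]
contact_force: [-0.9, 0.1, -0.3]
grip_width: 0.0385
```

```bash
python3 - <<'E'
from h import *
for n in ('scene','wrist'): cv2.imwrite(f"pics/{n}19.png",viewer.snapshot(n)[:,:,::-1])
E
```

```text
(no output)
```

View pics/wrist19.png

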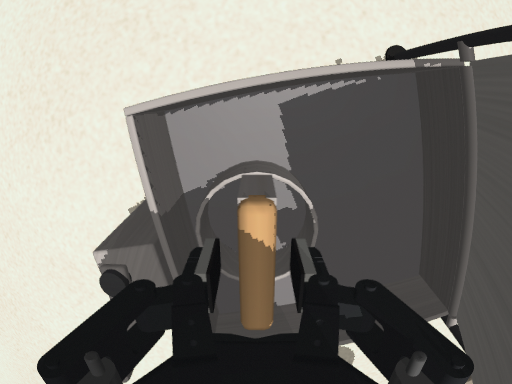

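Released cleanly, standing upright. Withdrawing straight up.

Emit:
step_arm --pt "0 0 -0.01 0 -0.003 0" --pt "0 0 -0.02 0 -0.003 0" --pt "0 0 -0.03 0 0 0" --pt "0 0 -0.04 0 0 0" --pt "0 0 -0.045 0 0 0" --pt "0 0 -0.045 0 0 0" --pt "0 0 -0.045 0 0 0" --pt "0 0 -0.045 0 0 0"

```text
t: 21.4
tool_pos: [0.5534, 0.1818, 0.3445]
tcp_rot: [0.981, -0.192, -0.01, 0.003]
contact_force: [0.6, -0.3, -0.5]
grip_width: 0.0385
```

Emit:
step_arm --pt "0 -0.02 -0.04 0 0 0" --pt "0 -0.03 -0.03 0 0 0" --pt "0 -0.03 -0.02 0 0 0" --pt "0 -0.03 0 0 0 0" --pt "0 -0.03 0 0 0 0" --pt "0 0 0 0 0 0" --pt "0 0 0 0 0 0" --pt "0 0 0 0 0 0"

```text
t: 22.07
tool_pos: [0.6006, 0.2879, 0.4389]
tcp_rot: [0.981, -0.195, 0.0, -0.004]
contact_force: [0.1, 1.2, -0.3]
grip_width: 0.0385
```

```bash
python3 - <<'E'
from h import *
for n in ('scene','wrist','side'): cv2.imwrite(f"pics/{n}20.png",viewer.snapshot(n)[:,:,::-1])
a=cv2.imread('pics/scene20.png');cv2.imwrite('pics/s20c.png',cv2.resize(a[100:290,130:390],None,fx=3,fy=3,interpolation=cv2.INTER_CUBIC))
print(sensors.observe()['tool_pos'],sensors.observe()['joint_vel'].round(3),sensors.observe()['contact_force'])
E
```

```text
[0.60086799 0.28650684 0.43894608] [ 0.003 -0.002  0.003  0.001  0.    -0.001 -0.004] [0.63244352 0.16248715 0.22144392]
```

View pics/s20c.png

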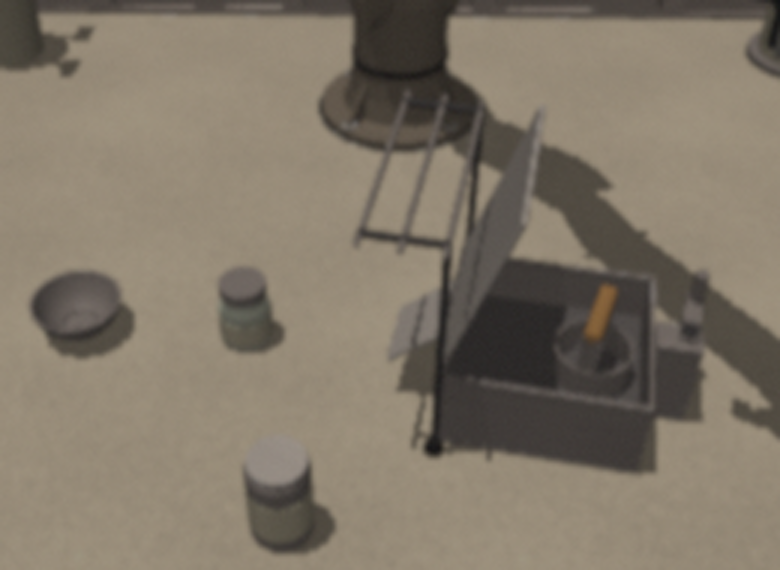

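View pics/wrist20.png

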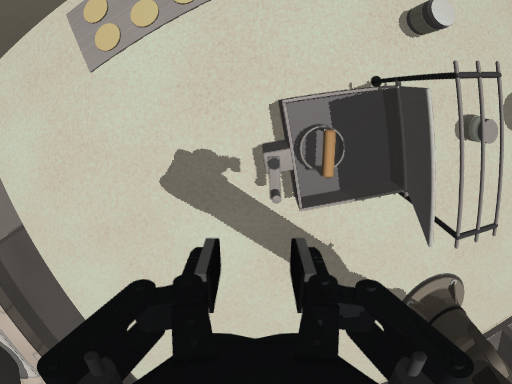

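View pics/side20.png

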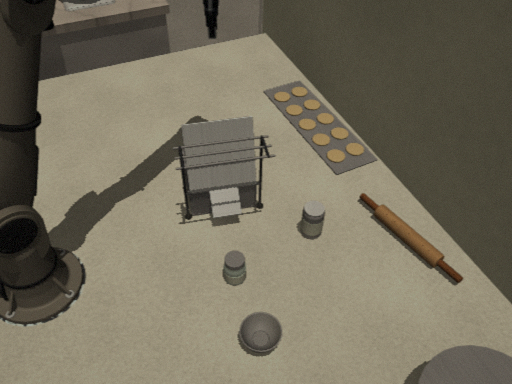

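```bash
python3 - <<'E'
from workcell import sensors, workorder
print(workorder.sign_off(), sensors.observe()['t'])
E
```

```text
the job is handed in; nothing more can be done
the job is handed in; nothing more can be done
```

The cutter is in the bin, and I handed the job in at about 22 s of the 72 s allowed. No verdict was reported.

1. **Catch:** I turned it with the fingers straddling the knob until it hit its stop, where the force rose to about 21 N.
2. **Lid:** I pressed the tail down from under the shelf, slanting in from the bin's -y side. The lid moved at about 10–12 N and reached its stop. The force there peaked at about 65 N, taken by the fingertips and below the 120 N wrist limit.
3. **Cutter:** I gripped it by the handle, lowered it until the floor pushed back at about 20 N, eased off and let go. The gripper then withdrew straight up.

**Last checks:**
- The final pictures show the cutter upright on the free part of the bin floor and the catch turned away from the lid.
- The lid is standing open. Its edge, measured just after pressing, matched the fully open position within a few pixels.
- Bowl, jar and canister look unmoved, and the robot is clear of everything.

**Measurements that disagreed:** The wrist camera put the bin about 5 mm further toward -y than the fixed cameras did. The scene and side views also differed by 7–10 mm in x for the loose things. I allowed for both, and they caused no trouble.

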